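# Move the hanging case tags on along the drying rail

### The job

The case tags on the plaster room's rail have to move on one place. First slide the white tag along the rail, without lifting it off, from the red marker to the blue marker; then take the yellow tag out of its leaning stand, hook it over the rail at the free end beyond the red marker, well clear of that marker, and slide it along, without lifting it off again, until it hangs in line with the red marker. Leave both tags hanging still and do not push the two plaster casts or the wax jar about.

Things in the scene. Friction and masses are not known exactly. Their poses are not given: they have to be found in the camera images.
- rack: rail rack, fixed: grey base board 110 x 370 mm, top 16 mm above the worktop; a post 165 mm to each side of the middle carries a round steel rail of 12 mm diameter, axis 150 mm above the worktop, with 18 mm ball knobs at its ends. Origin on the worktop under the rail's middle; y along the rail, x away from the robot, z up; yaw up to 0.12 rad
- rail_mid (a point): middle of the rail, on its axis; axes as rack. The rail is free for hooking on between the red marker and the post on that side: a tag centred 115 mm from the middle, toward that post, is well clear of the knob, of the red marker and of the white tag at the blue marker
- mark_red: red marker, fixed on the base board's front edge 40 mm in front of the rail: block 16 x 22 x 10 mm with a 5 mm pointer, 24 mm tall; origin under its centre, axes as rack. It stands 40 to 47 mm left or right (varies) of the rack's middle. A tag is in line with it when the tag's centre has the same place along the rail (same y in the rack's frame)
- mark_blue: blue marker, same shape as the red one, also 40 mm in front of the rail, 40 to 47 mm to the other side of the rack's middle
- stand: grey plastic stand, fixed, base 88 x 74 mm, 74 mm tall, left of the vibrator, yaw 0.25 to 0.55 rad; origin on the worktop, 18 mm in front of the base's centre; x to its back. Its slot, 8 mm wide, leans 30 degrees from vertical, top toward the robot (-x), and holds the yellow tag's plate: its lowest 36 mm all round, 60 mm at the front. The tag comes out by a straight pull of 60 mm or more along its own +z
- tag_white: white hanging tag, 0.12 kg, 38 x 56 x 147 mm, on the rail at the red marker at the start. Origin: where the rail's axis lies when it hangs; z up when hung, x to its back (away from the robot), y along the rail. Flat plate 4 mm thick, 56 mm wide, x -13 to -9, z -85 to -10 mm; neck and grip tab above, two hooks behind. It slides freely on the rail
- tag_white_grip (a point): centre of the white tag's ribbed grip tab: 10 mm thick (along the tag's x), 30 mm wide (y), 40 mm tall (z); 42 mm above the tag's origin and 11 mm in front of it (x = -11 mm). The tab stands free above the hooks, so fingers can close on its front and back faces
- tag_yellow: yellow hanging tag, same shape, mass, origin and axes as the white one. At the start it stands in the stand's slot, leaning 30 degrees toward the robot, so that the front and back faces of its grip tab lean 30 degrees too and the gripper has to tilt with them
- tag_yellow_grip (a point): centre of the yellow tag's ribbed grip tab (10 x 30 x 40 mm), at x = -11, z = 42 mm in the tag's frame, as on the white tag. Mind the room: a solid wall pier stands left of the stand (face at world y = 0.34 m, from x = 0.45 m backward, taller than the arm), and the vibrator, 104 mm tall, stands right of it (y 0.05 to 0.18 m)
- tag_yellow_hooks (a point): inner top of the yellow tag's hook arches, 6 mm above its origin (the rail's top touches there). Two hooks of 6 mm round bar, at y = -20 and +20 mm, arch from the plate over the rail to the back, 16 mm clear inside, top at z = 12 mm; the mouth is open downward, so the upright tag goes on by lowering it straight over the rail
- tag_yellow_foot (a point): middle of the yellow tag's lower edge, 85 mm below its origin. At the back, the hooks' flared tips end at z = -23 mm, joined by a dark counterweight bar (x 14 to 22, z -24 to -10 mm) that makes the tag hang nearly upright; to pass over the rail, the plate's lower edge must clear it
- cast_a: yellowish plaster cast, loose, 59 x 72 x 27 mm, on the worktop right of the rack, origin under its centre; to be left alone
- cast_d: orange-yellow plaster cast, loose, 57 x 70 x 26 mm, on the worktop right of the rack, origin under its centre; to be left alone
- jar_wax: wax jar with a dark red lid, loose, 44 mm diameter, 50 mm tall, at the back behind the vibrator, origin under its centre; to be left alone

How it is judged:
By the outcome, as a careful person would: the job done as asked, in the order asked, and still so for the second after the job is handed in, with the robot touching nothing.
It also fails if it takes over 58 s, if anything falls off the work surface, if the arm or the gripper's body presses on something with over 40 N, if the wrist force passes 120 N, or if a joint passes its speed limit or range.

### The arm

A 7-joint arm with a two-finger parallel gripper is mounted at the origin on a cart in front of the work surface, level with it; the furniture and walls round the work are solid. World frame = base frame: x ahead of the robot, y to its left, z up, the work surface at z = 0. Lengths are in m, angles in rad, forces in N, time in s.
With the tool pointing down it reaches from about 0.35 to 0.9 m from the base axis. Payload 7.2 kg.
Tool frame: the origin (TCP) lies between the finger pads; the fingertips stand 11 mm ahead of it and the grasp point (between the pads) lies 8 mm behind it (robot.tips_ahead is the distance from the TCP to the fingertips, in m); z points along the fingers, y is the line along which they close (so a half turn about z gives the same grasp; the last joint's range is limited). The gripper opens to 88 mm and grips with 3 to 60 N. Pads are 20 mm wide; open, the fingers measure 115 mm over their backs; the gripper's body (75 mm by 178 mm) begins 61 mm behind the grasp point.
Start: joints at [-1.315, 0.411, -0.013, 1.596, 0.006, 1.134, -0.082], TCP at [0.199, 0.593, 0.234] pointing down, gripper open.
Joint ranges: [-2.95, 2.95], [-0.29, 1.99], [-1.47, 1.44], [0.14, 2.54], [-1.03, 4.17], [0.13, 1.85], [-2.86, 2.86]. Speed limits (rad/s): [2.39, 2.39, 3.01, 3.01, 3.14, 3.14, 3.14].

### API

Orientations are given as a unit quaternion [w, x, y, z].
In Python, from plant import readout, viewer, ticket, models, robot gives the robot as it stands.
- The arm moves only by the tool arm_command, never from a script. Its argument "moves" is a list of rows, each an object of numbers: "x", "y", "z": the shift along the world's x, y, z normalised to -1 to 1, where 1 is 0.15 m; "ax", "ay", "az": the turn, a rotation vector about the world's x, y, z normalised to -1 to 1, where 1 is pi/4 rad. A call has 1 to 10 rows; each row is the pose to reach, as a shift and turn from the pose commanded when the call began; what a row does not reach only later rows make up. A row lasts 1/12 s, in which the tool goes at most 41.7 mm and 7.16 degrees, less where a joint would pass 70% of its speed; a pose out of reach is approached as far as the arm can. A call with a number of a shift or a turn outside -1 to 1 is refused whole. A call with a gripper value outside its range is refused whole. "gripper" is the opening in per cent of the stroke, from 0 (shut) to 100 (fully open), set as the call begins (left out, the last holds). The fingers move at their own pace and stop on an object; the grip force is fixed at half the most. Time passes only in rows, so rows that repeat a pose let the fingers close. It gives the time, the measured TCP pose, the force, the opening and the grip force at its end, in the units of the state.
- readout.sense(): the state, without advancing time (a new reading comes with each control period).
- viewer.camera(name): name is "scene" or "top" or "wrist"; returns a dict with "color" (420x560x3 uint8, red, green, blue), "fx", "fy", "cx", "cy" (pixels), "R" (3x3) and "t" (3): a world point X has camera coordinates R X + t. Camera axes: x right, y down, z forward; pixel columns grow to the right and rows downward; lengths in m; the calibration is good to about 2 mm. A picture is of the moment at which its call begins. There is no depth.
- ticket.hand_in(): hands the job in; it is judged then, once.
Trained networks look in the newest picture that a camera, given by its name, has taken for a name from the list of things; names that differ only in an ending like _2 or _b are one class to them, and where a whole thing is asked for, a point or a joint stands for the part that bears it (a point fixed in the world has none). Each returns a list of dicts, best first, with "p" (0 to 1); they miss things now and then, are a little off and sometimes report something else, mostly with a low value. They report only what shows in the picture. A call takes as long as a camera call.
- models.trace(name, camera): "mask" (420x560 bool, what is visible of it) and "position" ([column, row] in pixels, amid what is visible of it).
The state is a dict: "t": time; "joint_positions": joint angles; "joint_vel": joint speeds; "joint_torque": joint torques, N m; "tcp_pos": TCP position; "ee_rot": TCP orientation; "force": force on the tool from outside, world axes, zero at the start; "ft_torque": the same for the moment, N m; "opening": finger opening in m; "gripper_force": force on a finger pad.
Only numpy, scipy, OpenCV 4.12 (cv2) and the standard library are available. Lean on these libraries where they do the work, as an engineer would, in place of code of your own. Each camera call takes 0.05 s, during which the arm holds its last target. There are 200 camera calls.

## Working session

There is one attempt and no reset: what is moved stays moved. The work goes in short steps, Python scripts to look and compute and a tool call to move; the robot and the scene stay as the last step left them, time stands still between calls to the robot, and variables do not carry over. Pictures are saved under pics/ and viewed, at most 10 in all, crops included, and the job is handed in when it is done.

Besides the shell and the picture viewer there is one more tool, called after "Request:" as name([rows], argument=value, ...), one row to a line, values as JSON. arm_command: Moves the arm, as the interface text tells. Scaled input: -1 to 1 covers 0.15 m each way for a shift and pi/4 rad each way for a turn. Its arguments: {"type":"object","properties":{"moves":{"type":"array","items":{"type":"object","properties":{"x":{"type":"number"},"y":{"type":"number"},"z":{"type":"number"},"ax":{"type":"number"},"ay":{"type":"number"},"az":{"type":"number"}}}},"gripper":{"type":"number"}},"required":["moves"]}

```bash
mkdir -p pics; cat > h.py <<'E'
import numpy as np, cv2
from plant import readout, viewer, ticket, models, robot
def snap(n,f=None):
    c=viewer.camera(n)
    if f: cv2.imwrite('pics/'+f,c['color'][:,:,::-1])
    return c
def proj(c,X):
    p=np.array(c['R'])@np.array(X,float)+np.array(c['t']); return np.array([c['fx']*p[0]/p[2]+c['cx'],c['fy']*p[1]/p[2]+c['cy']])
def ray(c,uv):
    R=np.array(c['R']);o=-R.T@np.array(c['t']);d=R.T@np.array([(uv[0]-c['cx'])/c['fx'],(uv[1]-c['cy'])/c['fy'],1]);return o,d/np.linalg.norm(d)
def onz(c,uv,z):
    o,d=ray(c,uv);return o+d*(z-o[2])/d[2]
def tri(rs):
    A=sum(np.eye(3)-np.outer(d,d) for o,d in rs);b=sum((np.eye(3)-np.outer(d,d))@o for o,d in rs);return np.linalg.solve(A,b)
E
python3 - <<'E'
from h import *
np.set_printoptions(precision=4,suppress=True)
s=readout.sense();print(s)
C={}
for n in ['scene','top','wrist']:
    C[n]=c=snap(n,n+'0.png'); print(n,-np.array(c['R']).T@c['t'],c['fx'])
for k in ['rack','rail_mid','mark_red','mark_blue','stand','tag_white','tag_white_grip','tag_yellow','tag_yellow_grip','tag_yellow_hooks','tag_yellow_foot','cast_a','cast_d','jar_wax']:
    rs=[]
    for n in ['scene','top']:
        r=models.trace(k,n)
        print(k,n,[(round(q['p'],2),np.round(q['position'],1).tolist(),int(q['mask'].sum())) for q in r[:2]])
        if r: rs.append(ray(C[n],r[0]['position']))
    if len(rs)==2: print('   tri',tri(rs))
E
```

```text
{'t': 0.0, 'joint_positions': array([-1.3152,  0.4119, -0.0127,  1.597 ,  0.0056,  1.1343, -0.0822]), 'joint_vel': array([-0.0003, -0.0003,  0.0012, -0.0007,  0.0007,  0.0023,  0.0001]), 'joint_torque': array([ -0.0011, -58.7951,   0.6414, -29.1063,  -0.0538,   0.0185,
         0.0002]), 'tcp_pos': array([0.1987, 0.5921, 0.2328]), 'ee_rot': array([-0.0001,  0.1612,  0.9869, -0.0008]), 'force': array([-1.124 , -0.3812,  0.2316]), 'ft_torque': array([-0.0438,  0.0105,  0.0035]), 'gripper_force': 0.0, 'opening': 0.08799868419825062}
scene [ 0.0606 -0.7639  0.7885] 477.9005165122914
top [ 0.4638 -0.0268  1.3364] 410.5038654580321
wrist [0.1201 0.6168 0.3849] 291.95817980620734
rack scene [(0.85, [216.4, 250.8], 4960)]
rack top [(0.96, [237.9, 262.7], 3817), (0.74, [191.9, 196.5], 266)]
   tri [0.4248 0.0928 0.0019]
rail_mid scene [(0.86, [216.5, 252.8], 4714)]
rail_mid top [(0.81, [239.0, 261.5], 3785)]
   tri [ 0.4263  0.0909 -0.004 ]
mark_red scene []
mark_red top [(0.43, [223.2, 149.0], 142)]
mark_blue scene [(0.51, [201.7, 239.0], 59)]
mark_blue top [(0.48, [229.9, 273.0], 37)]
   tr
[... 495 characters left out ...]
7.5], 203)]
   tri [0.618  0.2287 0.0939]
tag_yellow_grip scene [(0.66, [254.2, 172.1], 247)]
tag_yellow_grip top [(0.81, [191.3, 192.4], 302)]
   tri [0.6301 0.2321 0.097 ]
tag_yellow_hooks scene [(0.58, [253.8, 169.6], 299)]
tag_yellow_hooks top [(0.69, [239.8, 261.3], 3834), (0.52, [190.6, 196.6], 271)]
   tri [0.4677 0.0447 0.2539]
tag_yellow_foot scene [(0.51, [254.0, 172.6], 289)]
tag_yellow_foot top [(0.52, [190.7, 194.8], 274)]
   tri [0.6258 0.2324 0.0964]
cast_a scene [(0.62, [254.8, 333.9], 830), (0.58, [290.8, 369.2], 932)]
cast_a top []
cast_d scene [(0.62, [254.8, 333.9], 830), (0.58, [290.8, 369.2], 932)]
cast_d top []
jar_wax scene []
jar_wax top [(0.45, [225.2, 149.5], 165)]
```

```bash
python3 - <<'E'
import cv2
a=cv2.imread('pics/scene0.png')[120:400,120:400];cv2.imwrite('pics/s0.png',cv2.resize(a,(600,600),interpolation=cv2.INTER_CUBIC))
b=cv2.imread('pics/top0.png')[130:340,140:420];cv2.imwrite('pics/t0.png',cv2.resize(b,(800,600),interpolation=cv2.INTER_CUBIC))
E
```

```text
(no output)
```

View pics/s0.png

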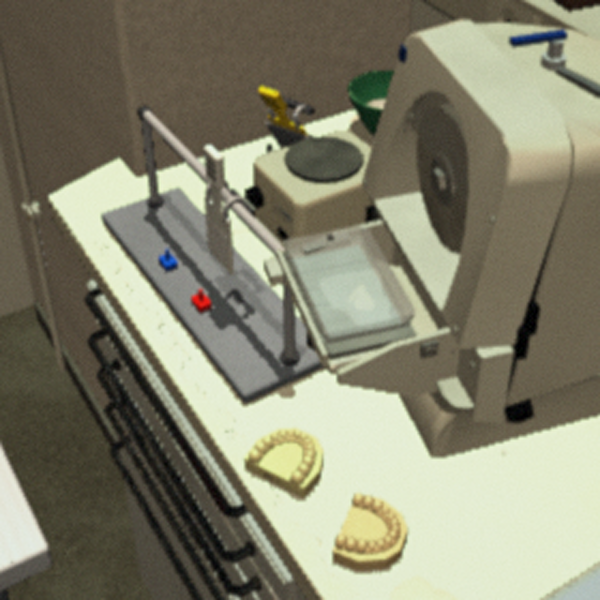

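View pics/t0.png

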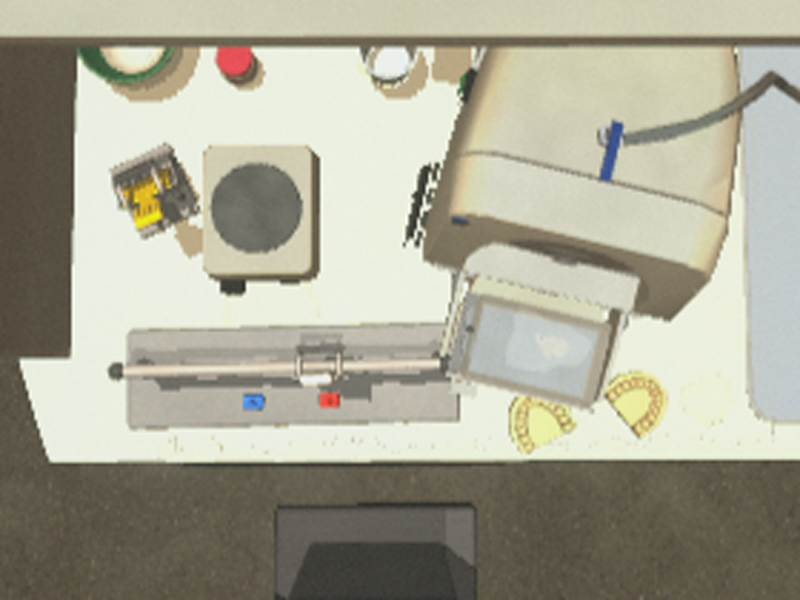

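Scene picture: the rail runs from left knob (crop 144,112) to right knob (275,268). The white tag is near (215,200), blue marker (168,262), red (202,300), and the yellow tag stands behind left at (270,105). The top view agrees: the free end is on the right, beside the trimmer tray, so that is where space is tight.

```bash
cat >> h.py <<'E'
def blob(c,kind,box=None):
    a=cv2.cvtColor(c['color'],cv2.COLOR_RGB2HSV).astype(int);h,s,v=a[...,0],a[...,1],a[...,2]
    m={'red':((h<6)|(h>174))&(s>170)&(v>100),'blue':(h>100)&(h<125)&(s>150)&(v>80),'yellow':(h>20)&(h<32)&(s>180)&(v>90)}[kind]
    if box: 
        k=np.zeros_like(m);k[box[1]:box[3],box[0]:box[2]]=1;m=m&k
    ys,xs=np.nonzero(m);return np.array([xs.mean(),ys.mean()]),len(xs)
E
python3 - <<'E'
from h import *
np.set_printoptions(precision=4,suppress=True)
S=snap('scene');T=snap('top')
K={}
for n,a,b in [('L',(187.2,172.3),(180.3,259.9)),('R',(248.3,245),(296.5,257.8))]:
    K[n]=tri([ray(S,a),ray(T,b)]);print(n,K[n], onz(S,a,.15),onz(T,b,.15))
for k in ['red','blue']:
    a,na=blob(S,k,(190,225,225,275));b,nb=blob(T,k,(215,255,265,280));print(k,a,na,b,nb,tri([ray(S,a),ray(T,b)]),onz(S,a,.022),onz(T,b,.022))
a=S['color'];g=models.trace('tag_white_grip','scene')
print('mid',(K['L']+K['R'])/2,'yaw',np.arctan2(-(K['L']-K['R'])[0],(K['L']-K['R'])[1]))
# yellow in views
for n,c,bx in [('s',S,(230,150,275,200)),('t',T,(175,175,215,220))]:
    print(n,blob(c,'yellow',bx))
y=(cv2.resize(S['color'][145:200,225:285],None,fx=6,fy=6,interpolation=2),cv2.resize(T['color'][170:225,175:235],None,fx=6,fy=6,interpolation=2))
y2=(cv2.resize(S['color'][180:235,205:265],None,fx=6,fy=6,interpolation=2),cv2.resize(T['color'][235:290,220:280],None,fx=6,fy=6,interpolation=2))
o=np.vstack([np.hstack(y),np.hstack(y2)])
cv2.imwrite('pics/z1.png',cv2.resize(o,(654,600))[:,:,::-1]);print(o.shape)
E
```

```text
L [0.4338 0.2465 0.1495] [0.4345 0.245  0.15  ] [0.4327 0.2469 0.15  ]
R [ 0.4331 -0.0842  0.1434] [ 0.4253 -0.089   0.15  ] [ 0.4374 -0.0861  0.15  ]
red [213.4468 260.1702] 47 [254.75   269.5833] 24 [0.3985 0.04   0.0227] [0.3994 0.0404 0.022 ] [0.3979 0.0403 0.022 ]
blue [198.  241.4] 35 [228.381  270.2381] 21 [0.3967 0.1235 0.0229] [0.3976 0.1243 0.022 ] [0.3962 0.1239 0.022 ]
mid [0.4335 0.0812 0.1465] yaw -0.001876239386993374
s (array([248.4861, 167.8056]), 72)
t (array([190.8919, 201.0901]), 111)
(660, 720, 3)
```

View pics/z1.png

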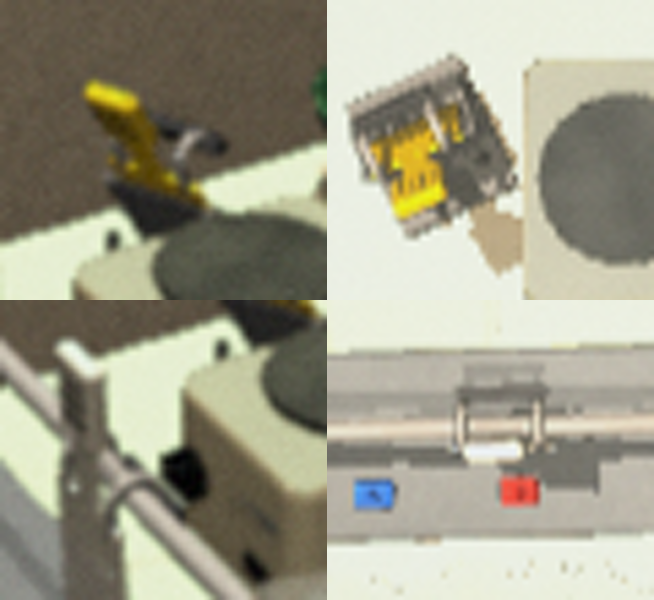

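The top-right crop shows the yellow tag in the stand with its tab pointing to lower left. The lower crops show the white tag straddling the rail just behind the red marker. I have red y≈0.040, blue y≈0.124, rail x≈0.435 and yaw≈+0.02. I'll swing the arm round the pier first.

Request:
arm_command([
  {"x": 0.2,"y": -1,"z": 0.4,"az": -0.4},
  {"x": 0.2,"y": -1,"z": 0.4,"az": -0.4},
  {"x": 0.2,"y": -1,"z": 0.4,"az": -0.4},
  {"x": 0.2,"y": -1,"z": 0.4,"az": -0.4},
  {"x": 0.2,"y": -1,"z": 0.4,"az": -0.4},
])

```text
validation failed for argument at $.mo...
```

Request:
arm_command([
  {"x": 0.35,"y": -1,"az": -0.4},
  {"x": 0.35,"y": -1,"az": -0.4},
  {"x": 0.35,"y": -1,"az": -0.4},
  {"x": 0.35,"y": -1,"az": -0.4},
  {"x": 0.35,"y": -1,"az": -0.4},
])

```text
validation failed for argument at $.mo...
```

Request:
arm_command([
  {"x": 0.55,"y": -0.9,"az": -0.4},
  {"x": 0.55,"y": -0.9,"az": -0.4},
  {"x": 0.55,"y": -0.9,"az": -0.4},
  {"x": 0.55,"y": -0.9,"az": -0.4},
  {"x": 0.55,"y": -0.9,"az": -0.4},
])

```text
validation failed for argument at $.mo...
```

Request:
arm_command([
  {"x": 0.2,"y": -1.0,"z": 0.4,"ax": 0.0,"ay": 0.0,"az": -0.4},
  {"x": 0.2,"y": -1.0,"z": 0.4,"ax": 0.0,"ay": 0.0,"az": -0.4},
  {"x": 0.2,"y": -1.0,"z": 0.4,"ax": 0.0,"ay": 0.0,"az": -0.4},
  {"x": 0.2,"y": -1.0,"z": 0.4,"ax": 0.0,"ay": 0.0,"az": -0.4},
  {"x": 0.2,"y": -1.0,"z": 0.4,"ax": 0.0,"ay": 0.0,"az": -0.4},
], gripper=100)

```text
t: 2.12
tcp_pos: [0.232, 0.4376, 0.2969]
ee_rot: [0.001, 0.317, 0.949, 0.001]
force: [0.9, 0.1, -0.1]
opening: 0.0878
gripper_force: 0.0
```

Request:
arm_command([
  {"x": 0.35,"y": -1,"z": 0,"ax": 0,"ay": 0,"az": -0.4},
  {"x": 0.35,"y": -1,"z": 0,"ax": 0,"ay": 0,"az": -0.4},
  {"x": 0.35,"y": -1,"z": 0,"ax": 0,"ay": 0,"az": -0.4},
  {"x": 0.35,"y": -1,"z": 0,"ax": 0,"ay": 0,"az": -0.4},
  {"x": 0.35,"y": -1,"z": 0,"ax": 0,"ay": 0,"az": -0.4},
])

```text
t: 2.53
tcp_pos: [0.2836, 0.2868, 0.2941]
ee_rot: [0.0, 0.461, 0.887, -0.0]
force: [-0.2, -0.4, 0.4]
opening: 0.0877
gripper_force: 0.0
```

Request:
arm_command([
  {"x": 0.55,"y": -0.9,"z": 0,"ax": 0,"ay": 0,"az": -0.4},
  {"x": 0.55,"y": -0.9,"z": 0,"ax": 0,"ay": 0,"az": -0.4},
  {"x": 0.55,"y": -0.9,"z": 0,"ax": 0,"ay": 0,"az": -0.4},
  {"x": 0.55,"y": -0.9,"z": 0,"ax": 0,"ay": 0,"az": -0.4},
  {"x": 0.55,"y": -0.9,"z": 0,"ax": 0,"ay": 0,"az": -0.4},
])

```text
t: 2.95
tcp_pos: [0.3667, 0.1525, 0.2942]
ee_rot: [0.001, 0.595, 0.804, 0.001]
force: [0.2, 0.6, 0.1]
opening: 0.0876
gripper_force: 0.0
```

Request:
arm_command([
  {"x": 0.38,"y": -0.75,"z": -0.1,"ax": 0,"ay": 0,"az": -0.355},
  {"x": 0.38,"y": -0.75,"z": -0.1,"ax": 0,"ay": 0,"az": -0.355},
  {"x": 0.38,"y": -0.75,"z": -0.1,"ax": 0,"ay": 0,"az": -0.355},
  {"x": 0.38,"y": -0.75,"z": -0.1,"ax": 0,"ay": 0,"az": -0.355},
  {"x": 0.38,"y": -0.75,"z": -0.1,"ax": 0,"ay": 0,"az": -0.355},
])

```text
t: 3.37
tcp_pos: [0.4216, 0.0436, 0.2786]
ee_rot: [0.0, 0.699, 0.715, -0.0]
force: [0.1, 1.0, 0.8]
opening: 0.0879
gripper_force: 0.0
```

```bash
python3 - <<'E'
from h import *
W=snap('wrist','w1.png')
for k in ['tag_white','tag_white_grip','rail_mid','mark_red','mark_blue','tag_yellow_grip']:
    r=models.trace(k,'wrist');print(k,[(round(q['p'],2),np.round(q['position'],1).tolist(),int(q['mask'].sum())) for q in r[:2]])
for k in ['red','blue']:
    b,n=blob(W,k);print(k,b,n,onz(W,b,.022).round(4))
print(proj(W,(.4355,.0817,.15)).round(1),proj(W,(.4245,.04,.212)).round(1),readout.sense()['tcp_pos'])
E
```

```text
tag_white [(0.78, [297.7, 215.8], 1374)]
tag_white_grip [(0.78, [294.7, 215.8], 1503), (0.72, [264.7, 122.5], 201)]
rail_mid [(0.9, [286.7, 124.1], 20469)]
mark_red [(0.57, [265.7, 184.4], 189)]
mark_blue [(0.71, [263.8, 124.5], 194)]
tag_yellow_grip [(0.67, [493.0, 16.5], 1128)]
red [265.85 185.98] 100 [0.3993 0.0388 0.022 ]
blue [262. 129.] 1 [0.3937 0.1164 0.022 ]
[297.  170.3] [285.2 233.9] [0.42066394 0.0461071  0.27874654]
```

View pics/w1.png

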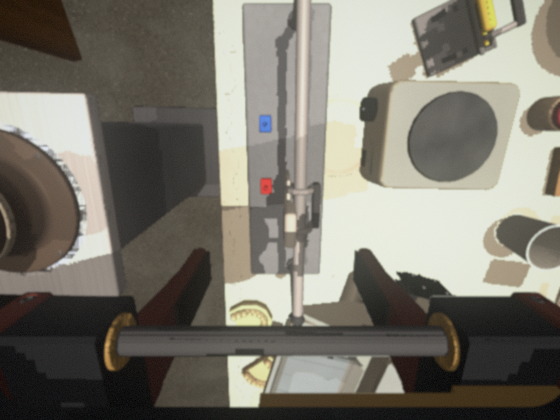

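Wrist view: the rail runs almost vertically at column ~302, red is at (265,185), blue at (264,124), the white tab at (291,222) and the trimmer tray starts at row ~320. I'll get the rail line from this picture.

```bash
python3 - <<'E'
from h import *
W=snap('wrist');g=cv2.cvtColor(W['color'],cv2.COLOR_RGB2GRAY).astype(int)
for p in [(302,15),(302,100),(302,150),(297,320)]: print(p,onz(W,p,.15).round(4))
for p in [(265.5,185),(264.5,124)]: print(p,onz(W,p,.024).round(4))
print('tab',onz(W,(291,222),.212).round(4))
for r in (60,100,150): print(r,g[r,288:318].tolist())
b=W['color'][170:260,255:345];cv2.imwrite('pics/w1z.png',cv2.resize(b,(600,600),interpolation=2)[:,:,::-1])
E
```

```text
(302, 15) [0.4329 0.2131 0.15  ]
(302, 100) [0.4361 0.1474 0.15  ]
(302, 150) [0.4382 0.1036 0.15  ]
(297, 320) [ 0.4419 -0.0857  0.15  ]
(265.5, 185) [0.398  0.0431 0.024 ]
(264.5, 124) [0.3957 0.1255 0.024 ]
tab [0.4279 0.0528 0.212 ]
60 [135, 154, 162, 166, 164, 163, 166, 163, 158, 137, 133, 148, 164, 175, 192, 209, 219, 223, 215, 202, 190, 177, 158, 141, 146, 157, 165, 169, 172, 172]
100 [150, 163, 169, 168, 168, 168, 167, 163, 150, 140, 147, 168, 185, 198, 215, 223, 224, 214, 203, 189, 173, 156, 154, 164, 168, 172, 170, 170, 170, 172]
150 [142, 147, 145, 147, 145, 146, 140, 126, 120, 131, 148, 163, 173, 185, 190, 188, 180, 170, 161, 146, 136, 142, 145, 146, 145, 146, 144, 146, 147, 147]
```

View pics/w1z.png

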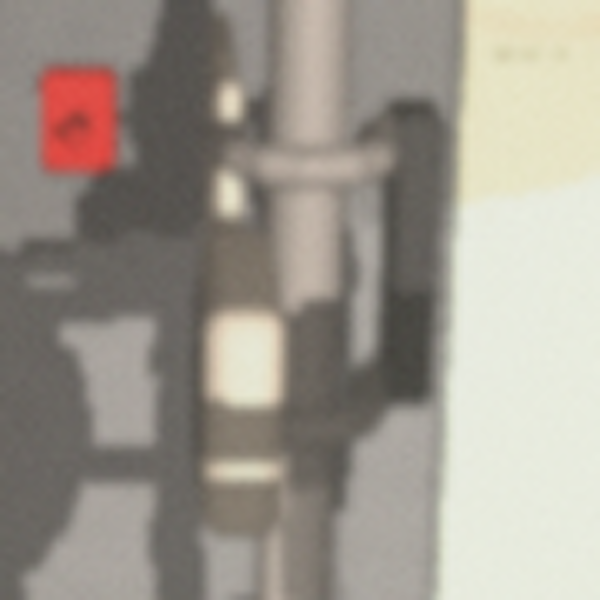

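The zoom shows the white tab centred near full-image (291.6,233), which puts it at about x 0.427, y 0.041. The rail is at x≈0.438 there, with yaw≈0.025. I'll descend and grip.

Request:
arm_command([
  {"x": 0.042,"y": -0.024,"z": -0.3,"ax": 0,"ay": 0,"az": 0},
  {"x": 0.042,"y": -0.024,"z": -0.5,"ax": 0,"ay": 0,"az": 0},
  {"x": 0.042,"y": -0.024,"z": -0.605,"ax": 0,"ay": 0,"az": 0},
  {"x": 0.042,"y": -0.024,"z": -0.605,"ax": 0,"ay": 0,"az": 0},
  {"x": 0.042,"y": -0.024,"z": -0.605,"ax": 0,"ay": 0,"az": 0},
], gripper=100)

```text
t: 4.18
tcp_pos: [0.4268, 0.0415, 0.1878]
ee_rot: [-0.0, 0.698, 0.716, -0.001]
force: [0.7, 0.1, 0.3]
opening: 0.0878
gripper_force: 0.0
```

Request:
arm_command([
  {"x": 0,"y": 0,"z": 0,"ax": 0,"ay": 0,"az": 0},
  {"x": 0,"y": 0,"z": 0,"ax": 0,"ay": 0,"az": 0},
  {"x": 0,"y": 0,"z": 0,"ax": 0,"ay": 0,"az": 0},
  {"x": 0,"y": 0,"z": 0,"ax": 0,"ay": 0,"az": 0},
  {"x": 0,"y": 0,"z": 0,"ax": 0,"ay": 0,"az": 0},
  {"x": 0,"y": 0,"z": 0,"ax": 0,"ay": 0,"az": 0},
  {"x": 0,"y": 0,"z": 0,"ax": 0,"ay": 0,"az": 0},
  {"x": 0,"y": 0,"z": 0,"ax": 0,"ay": 0,"az": 0},
], gripper=20)

```text
t: 4.85
tcp_pos: [0.4272, 0.0414, 0.188]
ee_rot: [0.0, 0.698, 0.716, 0.0]
force: [-0.1, 0.5, -1.1]
opening: 0.0379
gripper_force: 0.0
```

```bash
python3 - <<'E'
from h import *
np.set_printoptions(precision=4,suppress=True)
s=readout.sense();print(s['t'],s['tcp_pos'],s['force'],s['opening'])
c=snap('scene');d=snap('wrist')
a=np.hstack([cv2.resize(c['color'][180:270,180:270],(400,400),interpolation=2),cv2.resize(d['color'][120:320,190:390],(400,400),interpolation=2)])
cv2.imwrite('pics/g1.png',a[:,:,::-1])
for k in ('red','blue'):
    print(k,blob(c,k,(190,225,225,275)),blob(d,k))
E
```

```text
4.85 [0.4272 0.0414 0.188 ] [-0.0711  0.5246 -1.0777] 0.037879789554157356
red (array([213.5417, 260.1875]), 48) (array([256.5798, 200.0691]), 188)
blue (array([198. , 241.5]), 36) (array([252.3333, 123.8889]), 9)
```

View pics/g1.png

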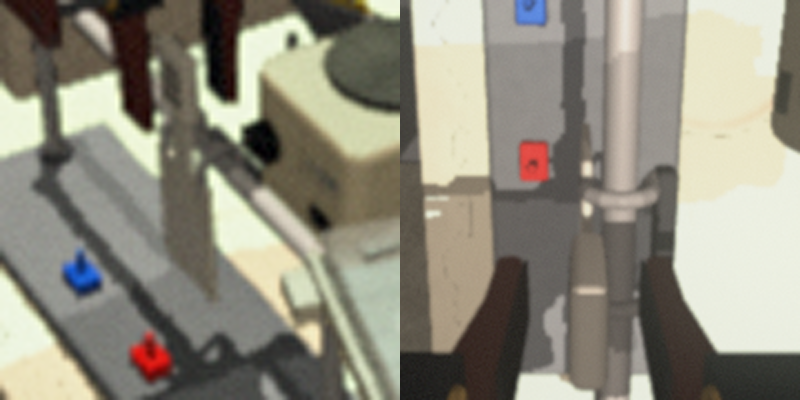

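The fingers straddle the tab evenly: in the right-hand picture the tab is at column 588, between fingers at 510 and 665. I'll close on it.

Request:
arm_command([
  {"x": 0,"y": 0,"z": 0,"ax": 0,"ay": 0,"az": 0},
  {"x": 0,"y": 0,"z": 0,"ax": 0,"ay": 0,"az": 0},
  {"x": 0,"y": 0,"z": 0,"ax": 0,"ay": 0,"az": 0},
  {"x": 0,"y": 0,"z": 0,"ax": 0,"ay": 0,"az": 0},
  {"x": 0,"y": 0,"z": 0,"ax": 0,"ay": 0,"az": 0},
  {"x": 0,"y": 0,"z": 0,"ax": 0,"ay": 0,"az": 0},
  {"x": 0,"y": 0,"z": 0,"ax": 0,"ay": 0,"az": 0},
], gripper=0)

```text
t: 5.53
tcp_pos: [0.4275, 0.0415, 0.188]
ee_rot: [0.0, 0.698, 0.716, 0.0]
force: [0.5, -0.3, -0.2]
opening: 0.0101
gripper_force: 30.0
```

Request:
arm_command([
  {"x": -0.002,"y": 0.08,"z": 0,"ax": 0,"ay": 0,"az": 0},
  {"x": -0.004,"y": 0.18,"z": 0,"ax": 0,"ay": 0,"az": 0},
  {"x": -0.006,"y": 0.28,"z": 0,"ax": 0,"ay": 0,"az": 0},
  {"x": -0.008,"y": 0.38,"z": 0,"ax": 0,"ay": 0,"az": 0},
  {"x": -0.01,"y": 0.47,"z": 0,"ax": 0,"ay": 0,"az": 0},
  {"x": -0.012,"y": 0.53,"z": 0,"ax": 0,"ay": 0,"az": 0},
  {"x": -0.012,"y": 0.553,"z": 0,"ax": 0,"ay": 0,"az": 0},
  {"x": -0.012,"y": 0.553,"z": 0,"ax": 0,"ay": 0,"az": 0},
])

```text
t: 6.2
tcp_pos: [0.4256, 0.1252, 0.188]
ee_rot: [-0.0, 0.698, 0.716, 0.0]
force: [1.8, 2.5, 1.9]
opening: 0.0097
gripper_force: 30.0
```

```bash
python3 - <<'E'
from h import *
np.set_printoptions(precision=4,suppress=True)
c=snap('scene');d=snap('wrist');s=readout.sense();print(s['t'],s['tcp_pos'],s['force'],s['opening'])
print(proj(d,(.438,.1242,.150)),proj(d,(.425,.1242,.212)),proj(d,(.397,.1242,.022)),proj(d,(.4258,.1442,.162)))
a=np.hstack([cv2.resize(c['color'][165:255,170:260],(400,400),interpolation=2),cv2.resize(d['color'][150:350,190:390],(400,400),interpolation=2)])
cv2.imwrite('pics/g2.png',a[:,:,::-1])
print(blob(d,'blue'))
E
```

```text
6.3 [0.4256 0.1247 0.1881] [1.4043 3.1168 1.6507] 0.0098822139644953
[299.2051 245.2441] [280.5801 293.7307] [256.0242 198.9914] [282.7838 223.5823]
(array([257.1923, 199.6923]), 104)
```

View pics/g2.png

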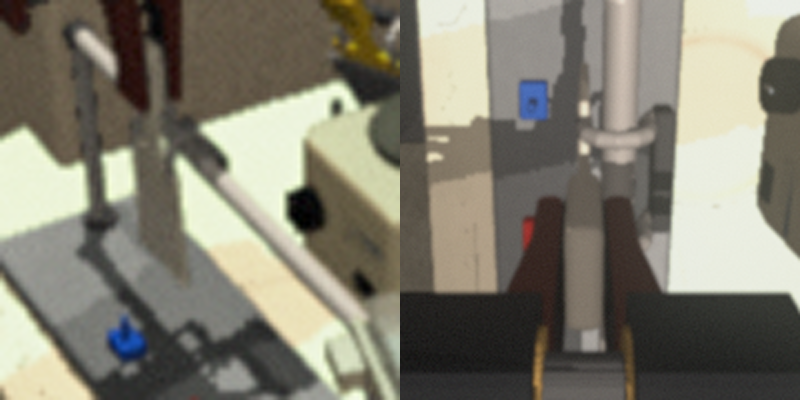

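Left picture: the white tag hangs near the blue marker. Right picture: the left hook is at full-image row ~219 with the blue marker at row 199.7, the same spacing it had at red before the slide. I'll check the absolute offset.

```bash
python3 - <<'E'
from h import *
np.set_printoptions(precision=4,suppress=True)
d=snap('wrist')
print('hook',onz(d,(298.5,218.8),.160),'blue',onz(d,blob(d,'blue')[0],.024), 'tabedge',onz(d,(282.5,235),.212))
cv2.imwrite('pics/g3.png',cv2.resize(d['color'][175:265,240:340],(800,720),interpolation=2)[:600,:,::-1])
t=snap('top');print(blob(t,'blue',(215,255,265,280)),proj(t,(.438,.0823,.15)))
E
```

```text
hook [0.4359 0.1468 0.16  ] blue [0.3985 0.1234 0.024 ] tabedge [0.4251 0.1555 0.212 ]
(array([231. , 269.5]), 2) [237.8583 257.8168]
```

View pics/g3.png

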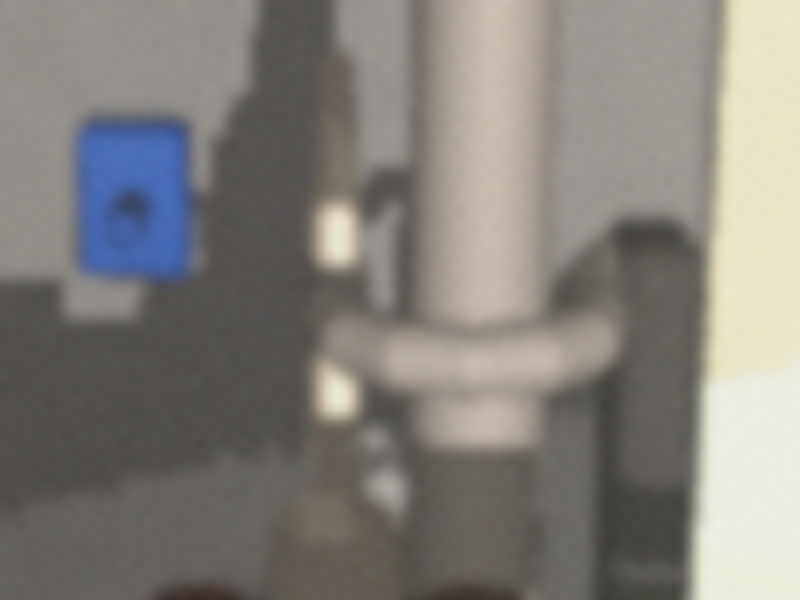

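```bash
python3 - <<'E'
from h import *
np.set_printoptions(precision=4,suppress=True)
T=viewer.camera('top');im=cv2.imread('pics/top0.png');g=cv2.cvtColor(im,cv2.COLOR_BGR2GRAY).astype(int)
for r in (258,): print(r,g[r,238:265].tolist())
print(g[254:268,251].tolist())
for r in (255,263): print(r,g[r,238:265].tolist())
for u in (244.4,251.56,258.7): print(u,onz(T,(u,258),.162))
print('tab',onz(T,(250.5,262.9),.212),'red',onz(T,(254.75,269.58),.024))
W=viewer.camera('wrist');print('plate edge',onz(W,(281.5,181),.14),onz(W,(298.5,219.4),.159))
print(readout.sense()['tcp_pos'],readout.sense()['ee_rot'])
E
```

```text
258 [223, 223, 224, 225, 225, 189, 222, 134, 218, 206, 206, 205, 207, 208, 208, 211, 203, 204, 224, 179, 220, 157, 222, 224, 221, 223, 220]
[161, 152, 164, 206, 208, 156, 148, 218, 238, 231, 180, 144, 185, 175]
255 [156, 156, 155, 159, 159, 147, 194, 147, 148, 148, 153, 151, 152, 152, 153, 146, 103, 105, 107, 120, 190, 123, 122, 125, 123, 128, 171]
263 [113, 114, 114, 114, 112, 102, 109, 219, 236, 236, 236, 237, 235, 231, 229, 229, 228, 211, 117, 115, 110, 115, 116, 112, 115, 116, 114]
244.4 [0.4377 0.0626 0.162 ]
251.56 [0.4376 0.0423 0.162 ]
258.7 [0.4375 0.022  0.162 ]
tab [0.4255 0.0422 0.212 ] red [0.398  0.0402 0.024 ]
plate edge [0.4244 0.1672 0.14  ] [0.436  0.1457 0.159 ]
[0.4255 0.1244 0.1881] [-0.0001  0.6981  0.716   0.0004]
```

Top and wrist views agree that the tag started about 2 mm left of the marker. Allowing for the rack yaw, it needs about 1.3 mm back. I'll correct that, release and rise.

Request:
arm_command([
  {"x": 0,"y": -0.009,"z": 0,"ax": 0,"ay": 0,"az": 0},
  {"x": 0,"y": -0.009,"z": 0,"ax": 0,"ay": 0,"az": 0},
  {"x": 0,"y": -0.009,"z": 0,"ax": 0,"ay": 0,"az": 0},
])

```text
t: 6.75
tcp_pos: [0.4255, 0.1227, 0.1881]
ee_rot: [0.0, 0.698, 0.716, 0.0]
force: [1.9, 1.3, 3.4]
opening: 0.0099
gripper_force: 30.0
```

Request:
arm_command([
  {"x": 0,"y": 0,"z": 0,"ax": 0,"ay": 0,"az": 0},
  {"x": 0,"y": 0,"z": 0,"ax": 0,"ay": 0,"az": 0},
  {"x": 0,"y": 0,"z": 0,"ax": 0,"ay": 0,"az": 0},
  {"x": 0,"y": 0,"z": 0,"ax": 0,"ay": 0,"az": 0},
  {"x": 0,"y": 0,"z": 0,"ax": 0,"ay": 0,"az": 0},
  {"x": 0,"y": 0,"z": 0.25,"ax": 0,"ay": 0,"az": 0},
  {"x": 0,"y": 0,"z": 0.5,"ax": 0,"ay": 0,"az": 0},
  {"x": 0,"y": 0,"z": 0.75,"ax": 0,"ay": 0,"az": 0},
  {"x": 0,"y": 0,"z": 0.85,"ax": 0,"ay": 0,"az": 0},
], gripper=60)

```text
t: 7.5
tcp_pos: [0.4267, 0.1231, 0.3198]
ee_rot: [0.001, 0.698, 0.716, 0.002]
force: [1.0, -0.2, -0.2]
opening: 0.0526
gripper_force: 0.0
```

```bash
python3 - <<'E'
from h import *
np.set_printoptions(precision=4,suppress=True)
s=readout.sense();print(s['t'],s['tcp_pos'],s['ee_rot'],s['opening'])
S=snap('scene');T=snap('top');W=snap('wrist')
a=np.hstack([cv2.resize(S['color'][145:205,220:280],(300,300),interpolation=2),cv2.resize(W['color'][0:420,120:560],(500,477),interpolation=2)[:300]])
b=cv2.resize(S['color'][160:250,170:290],(400,300),interpolation=2);c=cv2.resize(T['color'][175:235,170:250],(400,300),interpolation=2)
cv2.imwrite('pics/y1.png',np.vstack([a,np.hstack([b,c])])[:,:,::-1])
for k in ['tag_yellow','tag_yellow_grip','stand']:
  for n in ['scene','wrist','top']:
    r=models.trace(k,n);print(k,n,[(round(q['p'],2),np.round(q['position'],1).tolist(),int(q['mask'].sum())) for q in r[:2]])
E
```

```text
7.5 [0.4267 0.1231 0.3198] [0.0006 0.6982 0.7159 0.0025] 0.052636270310152874
tag_yellow scene [(0.53, [252.0, 172.8], 251), (0.24, [205.1, 196.7], 529)]
tag_yellow wrist [(0.6, [443.2, 102.2], 1074)]
tag_yellow top [(0.72, [189.3, 196.2], 291)]
tag_yellow_grip scene [(0.78, [251.1, 171.0], 303)]
tag_yellow_grip wrist [(0.75, [444.5, 105.3], 1164)]
tag_yellow_grip top [(0.83, [188.7, 194.7], 267)]
stand scene [(0.71, [251.0, 183.8], 132)]
stand wrist [(0.6, [418.8, 104.1], 2560)]
stand top [(0.62, [195.4, 198.0], 303)]
```

View pics/y1.png

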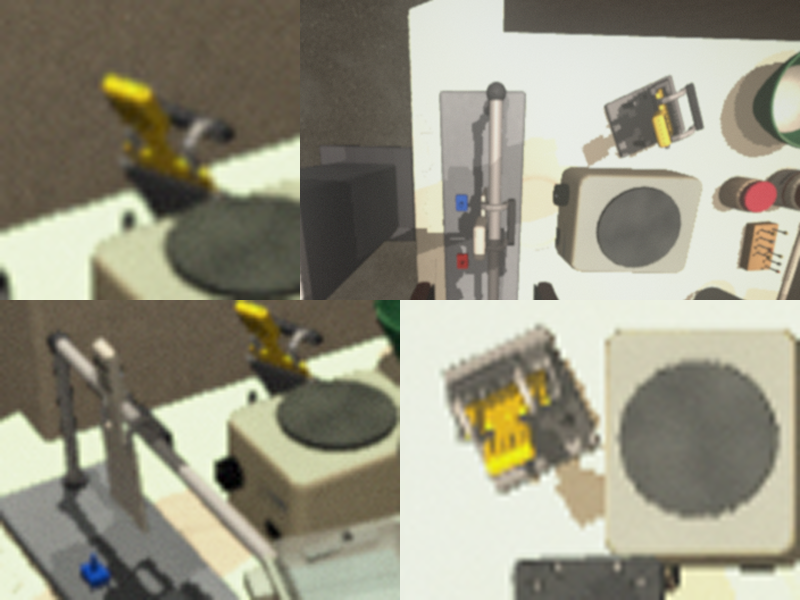

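White hangs upright at the blue marker. The yellow tab's end is at scene ≈(245.6,161.6) and top ≈(191.9,208.2), and the bar direction gives yaw≈0.41. I'll triangulate and work out a standoff pose.

```bash
cat >> h.py <<'E'
from scipy.spatial.transform import Rotation as Ro
def rot(q): return Ro.from_quat([q[1],q[2],q[3],q[0]])
def tagR(yaw,lean=np.pi/6): return Ro.from_euler('ZY',[yaw,-lean])   # tag axes in world
def goal(tagp,Rt,off=(0,0,0),pull=0.): # TCP pose gripping the tab, tool z=-tag z, tool y=tag x
    return np.array(tagp)+Rt.apply([-.011+off[0],off[1],.042-.008+off[2]+pull])
def toolR(Rt): return Rt*Ro.from_matrix(np.array([[0,1,0],[1,0,0],[0,0,-1.]]).T)
def step(p,R,s=None):
    s=s or readout.sense();r=(R*rot(s['ee_rot']).inv()).as_rotvec()
    return np.r_[(p-s['tcp_pos'])/.15,r/(np.pi/4)].round(3)
E
python3 - <<'E'
from h import *
np.set_printoptions(precision=4,suppress=True)
S=snap('scene');T=snap('top')
e=tri([ray(S,(245.6,161.6)),ray(T,(191.9,208.2))]);print('tab end',e,onz(S,(245.6,161.6),e[2]),onz(T,(191.9,208.2),e[2]))
print('bar',onz(T,(179.6,191),.09),onz(T,(200,182),.09))
for y in (.35,.42,.48):
    R=tagR(y);o=e-R.apply([-.011,0,.062]);print(y,'origin',o,'tabc',o+R.apply([-.011,0,.042]),'foot',o+R.apply([-.011,0,-.085]))
R=tagR(.42);o=e-R.apply([-.011,0,.062]);p=goal(o,R,pull=.1);print(p,step(p,toolR(R)))
print(Ro.from_matrix(toolR(R).as_matrix()).as_matrix(), rot(readout.sense()['ee_rot']).as_matrix())
E
```

```text
tab end [0.5841 0.2139 0.1528] [0.587  0.2122 0.1528] [0.5811 0.2155 0.1528]
bar [0.6402 0.2667 0.09  ] [0.6679 0.2049 0.09  ]
0.35 origin [0.6222 0.2278 0.1046] tabc [0.5935 0.2173 0.1355] foot [0.6531 0.2391 0.0255]
0.42 origin [0.6211 0.2304 0.1046] tabc [0.5932 0.218  0.1355] foot [0.6512 0.2439 0.0255]
0.48 origin [0.62   0.2326 0.1046] tabc [0.593  0.2185 0.1355] foot [0.6493 0.2478 0.0255]
[0.5512 0.1992 0.2151] [ 0.839  0.509 -0.667  0.149 -0.655  0.491]
[[-0.4078  0.7908  0.4565]
 [ 0.9131  0.3531  0.2039]
 [-0.      0.5    -0.866 ]] [[-0.0256  0.9997 -0.0004]
 [ 0.9997  0.0256 -0.0004]
 [-0.0004 -0.0004 -1.    ]]
```

Request:
arm_command([
  {"x": 0.4,"y": 0.25,"z": 0,"ax": 0.075,"ay": -0.33,"az": 0.245},
  {"x": 0.6,"y": 0.4,"z": 0,"ax": 0.075,"ay": -0.33,"az": 0.245},
  {"x": 0.84,"y": 0.51,"z": 0,"ax": 0.075,"ay": -0.33,"az": 0.245},
  {"x": 0.84,"y": 0.51,"z": 0,"ax": 0.149,"ay": -0.655,"az": 0.491},
  {"x": 0.84,"y": 0.51,"z": -0.2,"ax": 0.149,"ay": -0.655,"az": 0.491},
  {"x": 0.84,"y": 0.51,"z": -0.4,"ax": 0.149,"ay": -0.655,"az": 0.491},
  {"x": 0.84,"y": 0.51,"z": -0.667,"ax": 0.149,"ay": -0.655,"az": 0.491},
  {"x": 0.84,"y": 0.51,"z": -0.667,"ax": 0.149,"ay": -0.655,"az": 0.491},
  {"x": 0.84,"y": 0.51,"z": -0.667,"ax": 0.149,"ay": -0.655,"az": 0.491},
], gripper=85)

```text
t: 8.95
tcp_pos: [0.5506, 0.1989, 0.2141]
ee_rot: [0.14, 0.526, 0.811, 0.215]
force: [0.9, -0.6, 1.2]
opening: 0.0743
gripper_force: 0.0
```

```bash
python3 - <<'E'
from h import *
np.set_printoptions(precision=4,suppress=True)
s=readout.sense();print(s['t'],s['tcp_pos'],s['joint_positions'],rot(s['ee_rot']).as_matrix())
W=snap('wrist')
R=tagR(.42);e=np.array([.5841,.2139,.1528]);o=e-R.apply([-.011,0,.062])
im=W['color'].copy()
for q in [(-.016,-.015,.062),(-.006,-.015,.062),(-.006,.015,.062),(-.016,.015,.062),(-.016,-.015,.022),(-.016,.015,.022),(0,-.02,.012),(0,.02,.012),(.018,-.02,-.02),(.018,.02,-.02)]:
    p=proj(W,o+R.apply(q));print(q,p.round(1));cv2.circle(im,tuple(int(v) for v in p.round()),2,(0,255,255),-1)
cv2.imwrite('pics/y2.png',cv2.resize(im[40:340,180:480],(600,600),interpolation=2)[:,:,::-1])
E
```

```text
8.95 [0.5506 0.1989 0.2141] [-0.86    0.1241  0.4685  2.1812 -0.1859  0.3343  0.1697] [[-0.4073  0.7927  0.4537]
 [ 0.9133  0.3536  0.2021]
 [-0.0002  0.4967 -0.8679]]
(-0.016, -0.015, 0.062) [277.5 244.6]
(-0.006, -0.015, 0.062) [289.6 244.7]
(-0.006, 0.015, 0.062) [289.9 210. ]
(-0.016, 0.015, 0.062) [277.4 210. ]
(-0.016, -0.015, 0.022) [278.2 228.1]
(-0.016, 0.015, 0.022) [278.1 197.8]
(0, -0.02, 0.012) [294.4 229.4]
(0, 0.02, 0.012) [295.  190.1]
(0.018, -0.02, -0.02) [309.6 219.3]
(0.018, 0.02, -0.02) [310.7 183.5]
```

View pics/y2.png

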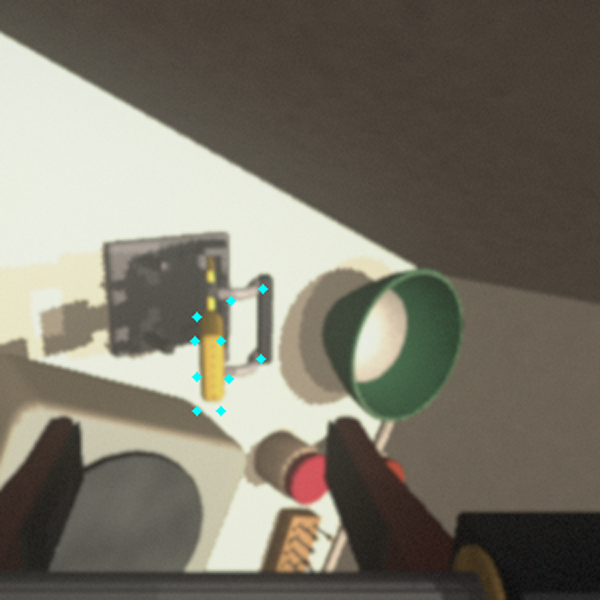

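The overlay is close: the real tab end's near edge is at crop ~(213,399), against a predicted (209,410). The jar with the red lid is well behind. I'll refine with the three rays.

```bash
python3 - <<'E'
from h import *
np.set_printoptions(precision=4,suppress=True)
S=snap('scene');T=snap('top');W=snap('wrist')
rs=[ray(S,(245.6,161.6)),ray(T,(191.9,208.2)),ray(W,(286.9,222.8))]
for n,k in [('all',(0,1,2)),('sw',(0,2)),('tw',(1,2))]: print(n,tri([rs[i] for i in k]))
a=cv2.cvtColor(W['color'],cv2.COLOR_RGB2HSV).astype(int)
m=(a[...,0]>18)&(a[...,0]<34)&(a[...,1]>120);m[:150]=0;m[260:]=0;m[:,:270]=0;m[:,305:]=0
for r in range(160,245,3):
    c=np.nonzero(m[r])[0]
    if len(c): print(r,c.min(),c.max(),a[r,c,2].mean().round())
E
```

```text
all [0.5867 0.2169 0.1526]
sw [0.5925 0.2195 0.149 ]
tw [0.5821 0.2173 0.1628]
172 279 280 150.0
175 278 280 179.0
178 277 280 203.0
190 278 280 211.0
193 278 281 192.0
199 279 283 142.0
202 278 284 141.0
205 277 284 144.0
208 274 284 197.0
211 274 285 212.0
214 275 285 217.0
217 275 284 222.0
220 275 284 221.0
223 275 284 220.0
226 275 284 219.0
229 275 284 220.0
232 275 284 217.0
235 275 284 219.0
238 277 283 222.0
```

```bash
python3 - <<'E'
from h import *
np.set_printoptions(precision=4,suppress=True)
S=viewer.camera('scene');T=viewer.camera('top');W=snap('wrist')
s=readout.sense();print(s['t'],s['tcp_pos'])
a=cv2.cvtColor(W['color'],cv2.COLOR_RGB2HSV).astype(int)
m=(a[...,0]>18)&(a[...,0]<34)&(a[...,1]>120);m[:206]=0;m[260:]=0;m[:,:270]=0;m[:,305:]=0
ys,xs=np.nonzero(m);uv=(xs.mean()+.5-.5,(ys.min()+ys.max())/2);print(uv,ys.min(),ys.max(),xs.min(),xs.max())
rs=[ray(S,(245.6,161.6)),ray(T,(191.9,208.2)),ray(W,uv)]
for n,k in [('all',(0,1,2)),('sw',(0,2)),('tw',(1,2)),('st',(0,1))]: print(n,tri([rs[i] for i in k]))
e=tri(rs)
for n,c in [('S',S),('T',T),('W',W)]: print(n,proj(c,e))
R=tagR(.42);o=e-R.apply([-.011,0,.062])
for q in [(-.016,-.015,.062),(-.006,.015,.062)]:print(proj(W,o+R.apply(q)))
p=goal(o,R,pull=.1);print(p,step(p,toolR(R)))
E
```

```text
9.3 [0.5522 0.2001 0.2172]
(np.float64(280.72754491017963), np.float64(222.5)) 206 239 275 286
all [0.5852 0.2163 0.1509]
sw [0.589  0.2178 0.1486]
tw [0.582  0.217  0.1548]
st [0.5841 0.2139 0.1528]
S [244.256  161.7334]
T [191.7797 206.862 ]
W [279.1864 224.3728]
[273.2887 241.1818]
[285.3062 206.9307]
[0.5523 0.2017 0.2132] [ 0.001  0.01  -0.026 -0.003  0.003 -0.001]
```

Three-ray result: the tab end is at ≈(0.5855, 0.2168, 0.151), consistent to 2–3 mm. I'll narrow the fingers, advance along the tool axis and close.

Request:
arm_command([
  {"x": 0.06,"y": 0.03,"z": -0.12,"ax": 0,"ay": 0,"az": 0},
  {"x": 0.12,"y": 0.06,"z": -0.24,"ax": 0,"ay": 0,"az": 0},
  {"x": 0.18,"y": 0.09,"z": -0.36,"ax": 0,"ay": 0,"az": 0},
  {"x": 0.23,"y": 0.118,"z": -0.46,"ax": 0,"ay": 0,"az": 0},
  {"x": 0.27,"y": 0.138,"z": -0.54,"ax": 0,"ay": 0,"az": 0},
  {"x": 0.293,"y": 0.148,"z": -0.58,"ax": 0,"ay": 0,"az": 0},
  {"x": 0.293,"y": 0.148,"z": -0.58,"ax": 0,"ay": 0,"az": 0},
  {"x": 0.293,"y": 0.148,"z": -0.58,"ax": 0,"ay": 0,"az": 0},
], gripper=55)

```text
t: 9.97
tcp_pos: [0.5955, 0.2215, 0.1288]
ee_rot: [0.141, 0.526, 0.81, 0.218]
force: [-0.1, -0.9, -0.2]
opening: 0.0482
gripper_force: 0.0
```

```bash
python3 - <<'E'
from h import *
np.set_printoptions(precision=4,suppress=True)
s=readout.sense();print(s['t'],s['tcp_pos'],s['force'],s['opening'])
S=snap('scene');W=snap('wrist')
a=np.hstack([cv2.resize(S['color'][135:205,210:280],(400,400),interpolation=2),cv2.resize(W['color'][120:320,190:390],(400,400),interpolation=2)])
cv2.imwrite('pics/y3.png',a[:,:,::-1])
a=cv2.cvtColor(W['color'],cv2.COLOR_RGB2HSV).astype(int)
m=(a[...,0]>18)&(a[...,0]<34)&(a[...,1]>120)&(a[...,2]>60);m[:150]=0;m[:,:230]=0;m[:,340:]=0
for r in range(160,330,8):
    c=np.nonzero(m[r])[0]
    if len(c): print(r,c.min(),c.max())
# predicted pixel extents at grasp for a centred tab
R=rot(s['ee_rot']).as_matrix();f=lambda tx,ty,tz: proj(W,s['tcp_pos']+R@np.array([tx,ty,tz])).round(1)
print('end centred near/far',f(-.015,0,-.026),f(.015,0,-.026))
E
```

```text
9.9667 [0.5955 0.2215 0.1288] [-0.0722 -0.9059 -0.2103] 0.04816770086440933
192 283 285
200 283 285
208 282 286
224 282 286
232 282 285
240 282 287
248 278 290
256 278 291
264 278 292
272 277 293
280 278 293
288 277 293
296 277 293
304 278 293
312 278 293
end centred near/far [281.5 319.9] [281.6 267.3]
```

No more views are left, so I check by numbers from here. The tab centre is at column 285.3 and the tool line at 281.5, so I need about 2 mm along the closing axis. I'll apply that and close.

Request:
arm_command([
  {"x": 0.011,"y": 0.005,"z": 0.007,"ax": 0,"ay": 0,"az": 0},
  {"x": 0.011,"y": 0.005,"z": 0.007,"ax": 0,"ay": 0,"az": 0},
  {"x": 0.011,"y": 0.005,"z": 0.007,"ax": 0,"ay": 0,"az": 0},
  {"x": 0.011,"y": 0.005,"z": 0.007,"ax": 0,"ay": 0,"az": 0},
  {"x": 0.011,"y": 0.005,"z": 0.007,"ax": 0,"ay": 0,"az": 0},
  {"x": 0.011,"y": 0.005,"z": 0.007,"ax": 0,"ay": 0,"az": 0},
  {"x": 0.011,"y": 0.005,"z": 0.007,"ax": 0,"ay": 0,"az": 0},
  {"x": 0.011,"y": 0.005,"z": 0.007,"ax": 0,"ay": 0,"az": 0},
  {"x": 0.011,"y": 0.005,"z": 0.007,"ax": 0,"ay": 0,"az": 0},
], gripper=0)

```text
t: 10.82
tcp_pos: [0.5975, 0.2227, 0.1299]
ee_rot: [0.141, 0.525, 0.81, 0.218]
force: [1.6, 0.9, 0.9]
opening: 0.0097
gripper_force: 30.0
```

```bash
python3 - <<'E'
from h import *
np.set_printoptions(precision=4,suppress=True)
s=readout.sense();print(s['t'],s['tcp_pos'],s['force'],s['opening'],s['gripper_force'])
W=snap('wrist')
a=cv2.cvtColor(W['color'],cv2.COLOR_RGB2HSV).astype(int)
m=(a[...,0]>18)&(a[...,0]<34)&(a[...,1]>120)&(a[...,2]>60);m[:150]=0;m[:,:230]=0;m[:,340:]=0
ys,xs=np.nonzero(m[:, 279:290]);print('last rows',[int(np.nonzero(m[:,c])[0].max()) for c in (279,282,285,288)])
R=rot(s['ee_rot']).as_matrix();f=lambda tx,ty,tz: proj(W,s['tcp_pos']+R@np.array([tx,ty,tz])).round(1)
print('end centred near/far',f(-.015,0,-.024),f(.015,0,-.024)); print(R)
E
```

```text
10.8167 [0.5975 0.2227 0.1299] [1.6064 0.889  0.9207] 0.009650340087701208 29.95003581047058
last rows [404, 401, 317, 405]
end centred near/far [282.  317.8] [282.1 265.6]
[[-0.4082  0.7897  0.4579]
 [ 0.9129  0.3531  0.2049]
 [ 0.0001  0.5017 -0.8651]]
```

Gripped with the yellow tag centred along its width to within 1 mm. I'll pull straight along its own +z.

Request:
arm_command([
  {"x": -0.031,"y": -0.014,"z": 0.058,"ax": 0,"ay": 0,"az": 0},
  {"x": -0.061,"y": -0.027,"z": 0.115,"ax": 0,"ay": 0,"az": 0},
  {"x": -0.092,"y": -0.041,"z": 0.173,"ax": 0,"ay": 0,"az": 0},
  {"x": -0.122,"y": -0.055,"z": 0.231,"ax": 0,"ay": 0,"az": 0},
  {"x": -0.153,"y": -0.068,"z": 0.288,"ax": 0,"ay": 0,"az": 0},
  {"x": -0.183,"y": -0.082,"z": 0.346,"ax": 0,"ay": 0,"az": 0},
  {"x": -0.214,"y": -0.096,"z": 0.404,"ax": 0,"ay": 0,"az": 0},
  {"x": -0.244,"y": -0.109,"z": 0.461,"ax": 0,"ay": 0,"az": 0},
  {"x": -0.244,"y": -0.109,"z": 0.461,"ax": 0,"ay": 0,"az": 0},
])

```text
t: 11.62
tcp_pos: [0.5595, 0.2056, 0.1991]
ee_rot: [0.14, 0.526, 0.81, 0.217]
force: [-0.2, 0.2, -2.4]
opening: 0.0098
gripper_force: 30.0
```

```bash
python3 - <<'E'
from h import *
np.set_printoptions(precision=4,suppress=True)
s=readout.sense();print(s['t'],s['tcp_pos'],s['force'],s['opening'],s['joint_positions'])
W=snap('wrist');S=snap('scene')
a=cv2.cvtColor(W['color'],cv2.COLOR_RGB2HSV).astype(int)
m=(a[...,0]>18)&(a[...,0]<34)&(a[...,1]>120)&(a[...,2]>60);m[:150]=0;m[:,:230]=0;m[:,340:]=0
for r in range(150,325,12):
    c=np.nonzero(m[r])[0]
    if len(c): print(r,c.min(),c.max())
print(blob(S,'yellow',(215,120,290,200)))
E
```

```text
11.6167 [0.5595 0.2056 0.1991] [-0.2377  0.1693 -2.3507] 0.009793659512586535 [-0.8614  0.17    0.4767  2.1794 -0.2872  0.2968  0.2615]
186 282 283
198 282 283
234 281 282
246 276 287
258 274 289
270 272 290
282 272 291
294 272 291
306 272 291
318 303 303
(array([244.0826, 159.6147]), 109)
```

Out of the stand. Before going to the free end I'll check the trimmer's position and height and work out the upright hook pose.

```bash
python3 - <<'E'
from h import *
np.set_printoptions(precision=4,suppress=True)
S=viewer.camera('scene');T=viewer.camera('top')
f=lambda a,b:(ray(S,(120+a[0]/2.143,120+a[1]/2.143)),ray(T,(140+b[0]/2.857,130+b[1]/2.857)))
for n,a,b in [('housing front-left top',(403,45),(463,152)),('housing front-left',(370,180),(428,258)),('blue handle',(512,40),(600,180)),('tray left-back',(285,240),(470,290)),('tray left-front',(330,350),(455,375))]:
    r=f(a,b);x=tri(r);print(n,x,[np.linalg.norm(np.cross(x-o,d)).round(3) for o,d in r])
for z in (.1,.2,.3,.4): print(z,onz(T,(140+428/2.857,130+258/2.857),z),onz(T,(140+463/2.857,130+152/2.857),z),onz(T,(140+447/2.857,130+375/2.857),z))
R=tagR(.023,0)
p=np.array([.4278,-.030,.36]);print(step(p,toolR(R)))
E
```

```text
housing front-left top [ 0.602  -0.0785  0.3433] [np.float64(0.024), np.float64(0.024)]
housing front-left [ 0.5449 -0.0675  0.1977] [np.float64(0.003), np.float64(0.003)]
blue handle [ 0.5922 -0.199   0.4003] [np.float64(0.002), np.float64(0.002)]
tray left-back [ 0.4783 -0.0917  0.1698] [np.float64(0.038), np.float64(0.038)]
tray left-front [ 0.4453 -0.1128  0.0496] [np.float64(0.025), np.float64(0.025)]
0.1 [ 0.5489 -0.0691  0.1   ] [ 0.6621 -0.1071  0.1   ] [ 0.426  -0.0884  0.1   ]
0.2 [ 0.5421 -0.0657  0.2   ] [ 0.646  -0.1006  0.2   ] [ 0.4291 -0.0834  0.2   ]
0.3 [ 0.5352 -0.0623  0.3   ] [ 0.63   -0.0941  0.3   ] [ 0.4321 -0.0784  0.3   ]
0.4 [ 0.5283 -0.0589  0.4   ] [ 0.614  -0.0876  0.4   ] [ 0.4352 -0.0735  0.4   ]
[-0.881 -1.574  1.082 -0.148  0.654 -0.495]
```

The housing edge is at x≥0.53, y≤−0.06, so the hooking pose at y≈−0.028 clears it. I'll lift, bring the tag upright and travel high.

Request:
arm_command([
  {"x": 0,"y": 0,"z": 0.25,"ax": 0,"ay": 0,"az": 0},
  {"x": -0.05,"y": -0.05,"z": 0.5,"ax": -0.02,"ay": 0.11,"az": -0.08},
  {"x": -0.1,"y": -0.1,"z": 0.75,"ax": -0.05,"ay": 0.22,"az": -0.16},
  {"x": -0.2,"y": -0.2,"z": 1,"ax": -0.07,"ay": 0.33,"az": -0.25},
  {"x": -0.3,"y": -0.3,"z": 1,"ax": -0.1,"ay": 0.44,"az": -0.33},
  {"x": -0.4,"y": -0.5,"z": 1,"ax": -0.13,"ay": 0.55,"az": -0.42},
  {"x": -0.5,"y": -0.6,"z": 1,"ax": -0.148,"ay": 0.654,"az": -0.495},
  {"x": -0.5,"y": -0.6,"z": 1,"ax": -0.148,"ay": 0.654,"az": -0.495},
  {"x": -0.5,"y": -0.6,"z": 1,"ax": -0.148,"ay": 0.654,"az": -0.495},
])

```text
t: 12.57
tcp_pos: [0.4862, 0.1161, 0.3478]
ee_rot: [0.001, 0.699, 0.715, 0.0]
force: [0.7, 0.9, -1.3]
opening: 0.01
gripper_force: 30.0
```

Request:
arm_command([
  {"x": -0.1,"y": -0.25,"z": 0.08,"ax": 0,"ay": 0,"az": 0},
  {"x": -0.2,"y": -0.5,"z": 0.08,"ax": 0,"ay": 0,"az": 0},
  {"x": -0.3,"y": -0.75,"z": 0.08,"ax": 0,"ay": 0,"az": 0},
  {"x": -0.4,"y": -0.96,"z": 0.08,"ax": 0,"ay": 0,"az": 0},
  {"x": -0.4,"y": -0.96,"z": 0.08,"ax": 0,"ay": 0,"az": 0},
  {"x": -0.4,"y": -0.96,"z": 0.08,"ax": 0,"ay": 0,"az": 0},
  {"x": -0.4,"y": -0.96,"z": 0.08,"ax": 0,"ay": 0,"az": 0},
])

```text
t: 13.15
tcp_pos: [0.4259, -0.0263, 0.3604]
ee_rot: [0.001, 0.698, 0.716, 0.001]
force: [-0.7, 1.2, -0.7]
opening: 0.0102
gripper_force: 30.0
```

```bash
cat > chk.py <<'E'
from h import *
np.set_printoptions(precision=4,suppress=True)
W=snap('wrist');s=readout.sense();print(s['t'],s['tcp_pos'],s['force'],s['opening']);print(rot(s['ee_rot']).as_matrix())
g=cv2.cvtColor(W['color'],cv2.COLOR_RGB2GRAY).astype(int);a=cv2.cvtColor(W['color'],cv2.COLOR_RGB2HSV).astype(int)
m=(a[...,0]>18)&(a[...,0]<34)&(a[...,1]>120)&(a[...,2]>60);m[:120]=0;m[:,:230]=0;m[:,340:]=0
for r in range(150,325,15):
    c=np.nonzero(m[r])[0]
    if len(c): print(r,c.min(),c.max())
for k in ('red','blue'):
    b,n=blob(W,k);print(k,b,n,onz(W,b,.024) if n else '')
for y in (.06,.03,0): print('rail pred',y,proj(W,(.4385+.023*(.04-y),y,.15)).round(1))
E
python3 chk.py; python3 - <<'E'
from h import *
W=snap('wrist');g=cv2.cvtColor(W['color'],cv2.COLOR_RGB2GRAY)
for r in (20,60,100,140,180): print(r,g[r,260:340:2].tolist())
E
```

```text
13.2 [ 0.4259 -0.0261  0.3603] [ 0.0457  0.6901 -1.9386] 0.009881495595829924
[[-0.0258  0.9997  0.0022]
 [ 0.9997  0.0258  0.    ]
 [-0.      0.0022 -1.    ]]
195 281 282
210 280 283
225 280 283
240 280 283
255 273 289
270 272 291
285 272 291
300 272 291
315 275 303
red [265. 138.] 1 [0.3986 0.0314 0.024 ]
blue [nan nan] 0 
rail pred 0.06 [293.3 118.9]
rail pred 0.03 [292.9 145. ]
rail pred 0 [292.6 169.8]
20 [161, 161, 161, 162, 162, 159, 162, 162, 127, 103, 102, 104, 149, 163, 164, 140, 160, 201, 222, 202, 164, 141, 146, 162, 171, 173, 171, 172, 172, 169, 166, 224, 230, 229, 230, 230, 230, 230, 230, 230]
60 [167, 167, 167, 167, 167, 166, 165, 168, 130, 159, 215, 221, 221, 201, 125, 122, 171, 215, 222, 193, 153, 151, 157, 137, 103, 115, 113, 141, 170, 157, 216, 233, 231, 233, 231, 232, 233, 233, 233, 232]
100 [170, 133, 107, 106, 107, 109, 107, 110, 108, 109, 110, 125, 169, 171, 163, 149, 190, 224, 218, 182, 155, 152, 164, 171, 170, 171, 171, 171, 157, 220, 235, 235, 234, 235, 234, 234, 235, 234, 234, 234]
140 [143, 128, 116, 107, 114, 134, 149, 144, 107, 90, 89, 102, 140, 151, 143, 139, 175, 196, 180, 152, 154, 152, 151, 152, 153, 151, 151, 147, 183, 227, 229, 230, 229, 228, 229, 229, 229, 229, 229, 229]
180 [150, 138, 127, 141, 147, 146, 147, 148, 112, 88, 86, 105, 145, 147, 127, 150, 182, 189, 168, 143, 149, 150, 150, 151, 149, 149, 149, 174, 228, 230, 229, 229, 229, 228, 229, 227, 229, 228, 229, 229]h.py:20: RuntimeWarning: Mean of empty slice.
  ys,xs=np.nonzero(m);return np.array([xs.mean(),ys.mean()]),len(xs)
  ret = ret.dtype.type(ret / rcount)
```

Tag hangs upright and centred in the fingers. The rail reads x≈0.440 at this end, so I shift +3 mm, then lower in two steps and watch the force.

Request:
arm_command([
  {"x": 0.021,"y": -0.01,"z": -0.15,"ax": 0,"ay": 0,"az": 0},
  {"x": 0.021,"y": -0.01,"z": -0.3,"ax": 0,"ay": 0,"az": 0},
  {"x": 0.021,"y": -0.01,"z": -0.45,"ax": 0,"ay": 0,"az": 0},
  {"x": 0.021,"y": -0.01,"z": -0.48,"ax": 0,"ay": 0,"az": 0},
  {"x": 0.021,"y": -0.01,"z": -0.48,"ax": 0,"ay": 0,"az": 0},
  {"x": 0.021,"y": -0.01,"z": -0.48,"ax": 0,"ay": 0,"az": 0},
])

```text
t: 13.75
tcp_pos: [0.4291, -0.0288, 0.2891]
ee_rot: [0.001, 0.699, 0.715, -0.0]
force: [0.6, -1.5, -1.4]
opening: 0.01
gripper_force: 30.0
```

```bash
python3 - <<'E'
from h import *
np.set_printoptions(precision=4,suppress=True)
W=snap('wrist');s=readout.sense();print(s['t'],s['tcp_pos'],s['force'])
g=cv2.GaussianBlur(cv2.cvtColor(W['color'],cv2.COLOR_RGB2GRAY),(1,5),0)
for r in (20,60,100,140,170,200): print(r,g[r,270:330].tolist())
for y in (.06,.03,.0): print('rail pred edges',y,*[proj(W,(.4385+d+.023*(.04-y),y,.15)).round(1) for d in (-.006,0,.006)])
E
```

```text
13.8 [ 0.4294 -0.0289  0.2895] [-0.097  -0.2177 -1.8598]
20 [153, 159, 192, 215, 221, 227, 230, 231, 231, 231, 232, 231, 231, 228, 212, 163, 119, 123, 129, 125, 130, 151, 176, 195, 210, 220, 222, 217, 205, 191, 178, 160, 142, 140, 143, 142, 141, 142, 132, 112, 95, 92, 102, 109, 111, 112, 113, 113, 107, 121, 149, 164, 163, 153, 161, 199, 224, 229, 230, 230]
60 [115, 108, 107, 106, 107, 105, 105, 106, 106, 104, 115, 140, 154, 157, 155, 158, 171, 186, 191, 191, 190, 191, 189, 193, 197, 200, 199, 199, 200, 199, 201, 198, 189, 178, 172, 173, 173, 167, 143, 113, 98, 102, 110, 113, 114, 115, 112, 115, 134, 157, 165, 159, 155, 180, 219, 231, 233, 232, 232, 232]
100 [108, 107, 107, 106, 108, 107, 107, 107, 108, 108, 112, 121, 126, 124, 117, 115, 114, 113, 123, 146, 169, 186, 204, 219, 227, 226, 218, 206, 191, 172, 155, 147, 148, 148, 151, 163, 168, 169, 168, 169, 170, 170, 168, 169, 169, 170, 170, 168, 169, 162, 152, 173, 219, 233, 234, 235, 235, 235, 234, 234]
140 [148, 138, 115, 94, 89, 88, 88, 89, 89, 90, 100, 120, 143, 149, 148, 148, 144, 133, 128, 139, 155, 168, 180, 192, 198, 195, 184, 
[... 256 characters left out ...]
8, 143, 160, 172, 183, 191, 192, 188, 178, 165, 150, 140, 144, 148, 148, 149, 149, 150, 151, 151, 152, 151, 152, 152, 153, 150, 151, 151, 147, 142, 166, 211, 228, 230, 229, 229, 229, 229, 229, 229, 228, 228]
200 [145, 147, 143, 126, 111, 106, 107, 106, 105, 102, 103, 112, 115, 114, 126, 153, 157, 138, 128, 135, 141, 147, 152, 156, 155, 145, 124, 107, 110, 128, 136, 138, 143, 157, 165, 169, 169, 170, 167, 167, 166, 165, 163, 160, 159, 155, 151, 174, 221, 234, 236, 236, 236, 236, 236, 236, 236, 236, 236, 236]
rail pred edges 0.06 [286.8 114.4] [293.2 114.5] [299.5 114.7]
rail pred edges 0.03 [286.6 147. ] [292.8 147.1] [298.9 147.3]
rail pred edges 0.0 [286.4 177.6] [292.4 177.7] [298.4 177.8]
```

The rail centre comes out at x≈0.4409 here against a tag origin at 0.4404, so they are aligned. Lowering.

Request:
arm_command([
  {"x": 0,"y": 0,"z": -0.1,"ax": 0,"ay": 0,"az": 0},
  {"x": 0,"y": 0,"z": -0.2,"ax": 0,"ay": 0,"az": 0},
  {"x": 0,"y": 0,"z": -0.28,"ax": 0,"ay": 0,"az": 0},
  {"x": 0,"y": 0,"z": -0.3,"ax": 0,"ay": 0,"az": 0},
])

```text
t: 14.13
tcp_pos: [0.4286, -0.029, 0.2433]
ee_rot: [0.0, 0.699, 0.715, 0.0]
force: [-0.1, 0.3, -0.7]
opening: 0.01
gripper_force: 30.0
```

Request:
arm_command([
  {"x": 0,"y": 0,"z": -0.08,"ax": 0,"ay": 0,"az": 0},
  {"x": 0,"y": 0,"z": -0.16,"ax": 0,"ay": 0,"az": 0},
  {"x": 0,"y": 0,"z": -0.24,"ax": 0,"ay": 0,"az": 0},
  {"x": 0,"y": 0,"z": -0.28,"ax": 0,"ay": 0,"az": 0},
  {"x": 0,"y": 0,"z": -0.28,"ax": 0,"ay": 0,"az": 0},
])

```text
t: 14.55
tcp_pos: [0.4286, -0.0292, 0.2015]
ee_rot: [0.0, 0.699, 0.715, -0.0]
force: [-0.5, 0.6, -1.1]
opening: 0.01
gripper_force: 30.0
```

Request:
arm_command([
  {"x": 0,"y": 0,"z": -0.03,"ax": 0,"ay": 0,"az": 0},
  {"x": 0,"y": 0,"z": -0.06,"ax": 0,"ay": 0,"az": 0},
  {"x": 0,"y": 0,"z": -0.075,"ax": 0,"ay": 0,"az": 0},
  {"x": 0,"y": 0,"z": -0.075,"ax": 0,"ay": 0,"az": 0},
  {"x": 0,"y": 0,"z": -0.075,"ax": 0,"ay": 0,"az": 0},
])

```text
t: 14.97
tcp_pos: [0.4286, -0.0294, 0.1904]
ee_rot: [0.0, 0.699, 0.715, 0.0]
force: [-0.3, -0.1, -1.7]
opening: 0.0098
gripper_force: 30.0
```

```bash
python3 chk.py 2>/dev/null
```

```text
15.0167 [ 0.4286 -0.0294  0.1905] [ 0.1924 -1.0844 -0.4388] 0.00983789403792017
[[-0.0225  0.9997  0.0012]
 [ 0.9997  0.0225 -0.0002]
 [-0.0002  0.0012 -1.    ]]
195 280 282
210 280 283
225 279 283
240 279 284
255 273 289
270 272 291
285 272 291
300 272 291
315 275 290
red [255.4321 138.9259] 81 [0.3996 0.035  0.024 ]
blue [249.8627  39.2549] 51 [0.3947 0.1277 0.024 ]
rail pred 0.06 [300.1 109.3]
rail pred 0.03 [299.3 158.3]
rail pred 0 [298.5 202.8]
```

Request:
arm_command([
  {"x": 0,"y": 0,"z": -0.01,"ax": 0,"ay": 0,"az": 0},
  {"x": 0,"y": 0,"z": -0.02,"ax": 0,"ay": 0,"az": 0},
  {"x": 0,"y": 0,"z": -0.02,"ax": 0,"ay": 0,"az": 0},
])

```text
t: 15.27
tcp_pos: [0.429, -0.0294, 0.1881]
ee_rot: [0.0, 0.699, 0.715, 0.001]
force: [-3.9, 0.5, 12.7]
opening: 0.01
gripper_force: 30.0
```

Request:
arm_command([
  {"x": 0,"y": 0,"z": -0.007,"ax": 0,"ay": 0,"az": 0},
  {"x": 0,"y": 0,"z": -0.014,"ax": 0,"ay": 0,"az": 0},
  {"x": 0,"y": 0,"z": -0.014,"ax": 0,"ay": 0,"az": 0},
])

```text
t: 15.52
tcp_pos: [0.4292, -0.0292, 0.1874]
ee_rot: [-0.0, 0.699, 0.715, 0.001]
force: [-12.8, 2.0, 37.0]
opening: 0.0102
gripper_force: 30.0
```

Contact is clear: 37 N up and 13 N in −x, so the arch sits on the rail about 0.7 mm off-centre. I'll back off to just touching.

Request:
arm_command([
  {"x": -0.004,"y": 0,"z": 0.024,"ax": 0,"ay": 0,"az": 0},
  {"x": -0.004,"y": 0,"z": 0.024,"ax": 0,"ay": 0,"az": 0},
  {"x": -0.004,"y": 0,"z": 0.024,"ax": 0,"ay": 0,"az": 0},
])

```text
t: 15.77
tcp_pos: [0.428, -0.0293, 0.1888]
ee_rot: [0.001, 0.699, 0.715, 0.001]
force: [0.2, -0.4, -0.3]
opening: 0.0096
gripper_force: 30.0
```

Request:
arm_command([
  {"x": -0.001,"y": 0.06,"z": 0,"ax": 0,"ay": 0,"az": 0},
  {"x": -0.003,"y": 0.15,"z": 0,"ax": 0,"ay": 0,"az": 0},
  {"x": -0.006,"y": 0.24,"z": 0,"ax": 0,"ay": 0,"az": 0},
  {"x": -0.008,"y": 0.33,"z": 0,"ax": 0,"ay": 0,"az": 0},
  {"x": -0.01,"y": 0.41,"z": 0,"ax": 0,"ay": 0,"az": 0},
  {"x": -0.011,"y": 0.455,"z": 0,"ax": 0,"ay": 0,"az": 0},
  {"x": -0.011,"y": 0.465,"z": 0,"ax": 0,"ay": 0,"az": 0},
  {"x": -0.011,"y": 0.465,"z": 0,"ax": 0,"ay": 0,"az": 0},
  {"x": -0.011,"y": 0.465,"z": 0,"ax": 0,"ay": 0,"az": 0},
])

```text
t: 16.52
tcp_pos: [0.4265, 0.0405, 0.1888]
ee_rot: [0.001, 0.699, 0.715, 0.001]
force: [2.2, 0.1, -0.9]
opening: 0.0099
gripper_force: 30.0
```

```bash
python3 chk.py 2>/dev/null|head -5; python3 - <<'E'
from h import *
np.set_printoptions(precision=4,suppress=True)
W=snap('wrist','f1.png');g=cv2.cvtColor(W['color'],cv2.COLOR_RGB2GRAY)
b,n=blob(W,'red');print('red',b,n,onz(W,b,.024))
for c in (290,293,298,303,308): print(c,g[200:250,c].tolist())
for r in (205,215,219.4,225): print(r,onz(W,(298.5,r),.159)[1]-.020)
a=cv2.imread('pics/g3.png',0)
print('ref col 298.5',a[::8,int((298.5-240)*8)].tolist())
E
```

```text
16.5667 [0.4265 0.0403 0.1889] [ 2.4604  1.7842 -0.7976] 0.009886726915084543
[[-0.0223  0.9998  0.0015]
 [ 0.9998  0.0223  0.0001]
 [ 0.0001  0.0015 -1.    ]]
195 281 282
red [257.2667 199.1282] 195 [0.3996 0.0397 0.024 ]
290 [84, 83, 87, 88, 85, 84, 83, 82, 83, 93, 104, 109, 109, 106, 98, 85, 85, 88, 109, 132, 154, 168, 176, 178, 173, 159, 139, 115, 104, 104, 98, 99, 98, 97, 101, 114, 137, 153, 156, 156, 153, 152, 147, 136, 126, 119, 114, 111, 104, 97]
293 [118, 115, 118, 120, 120, 119, 118, 118, 119, 122, 120, 119, 122, 120, 121, 118, 108, 96, 103, 128, 151, 166, 173, 178, 173, 164, 149, 134, 127, 121, 109, 95, 88, 87, 87, 86, 86, 89, 87, 86, 86, 84, 88, 85, 85, 88, 85, 84, 81, 71]
298 [174, 172, 177, 175, 173, 173, 174, 178, 175, 175, 175, 175, 177, 174, 177, 177, 171, 152, 123, 123, 143, 163, 180, 186, 184, 173, 159, 152, 156, 170, 173, 150, 119, 101, 99, 98, 100, 100, 101, 99, 100, 98, 99, 97, 100, 101, 97, 86, 69, 57]
303 [186, 187, 185, 183, 185, 186, 188, 187, 185, 186, 187, 186, 185, 186, 186, 186, 180, 159, 127, 132, 153, 169, 182, 187, 182, 174, 162, 163, 177, 181, 177, 156, 122, 98, 99, 99, 98, 98, 102, 97, 100, 101, 100, 99, 97, 99, 98, 95, 86, 65]
308 [147, 146, 146, 146, 145, 146, 145, 145, 141, 146, 143, 141, 137, 136, 132, 132, 127, 119, 119, 138, 159, 172, 183, 186, 181, 167, 147, 128, 125, 124, 125, 123, 124, 122, 124, 121, 114, 106, 98, 96, 95, 91, 95, 96, 92, 97, 96, 93, 95, 95]
205 0.05108041027168066
215 0.044313354078302766
219.4 0.04128937030586341
225 0.03739868764028091
ref col 298.5 [177, 176, 179, 179, 177, 177, 177, 177, 179, 180, 179, 176, 179, 180, 179, 178, 177, 179, 181, 179, 178, 180, 180, 180, 180, 179, 179, 180, 179, 180, 181, 179, 179, 181, 180, 180, 180, 182, 182, 176, 162, 143, 141, 159, 174, 185, 187, 178, 163, 151, 157, 172, 180, 181, 181, 166, 134, 107, 98, 98, 99, 99, 100, 101, 101, 100, 98, 99, 99, 98, 101, 99, 93, 75, 58]
```

Left hook centre is at row 222.8, which puts the yellow tag at y≈0.0389. The target is 0.0406, so I move +1.7 mm, release and rise clear.

Request:
arm_command([
  {"x": 0,"y": 0.006,"z": 0,"ax": 0,"ay": 0,"az": 0},
  {"x": 0,"y": 0.011,"z": 0,"ax": 0,"ay": 0,"az": 0},
  {"x": 0,"y": 0.011,"z": 0,"ax": 0,"ay": 0,"az": 0},
  {"x": 0,"y": 0.011,"z": -0.003,"ax": 0,"ay": 0,"az": 0},
  {"x": 0,"y": 0.011,"z": -0.003,"ax": 0,"ay": 0,"az": 0},
])

```text
t: 17.03
tcp_pos: [0.4266, 0.0416, 0.1885]
ee_rot: [0.001, 0.699, 0.715, 0.0]
force: [2.5, -2.9, 1.8]
opening: 0.0099
gripper_force: 30.0
```

Request:
arm_command([
  {"x": 0,"y": 0,"z": 0,"ax": 0,"ay": 0,"az": 0},
  {"x": 0,"y": 0,"z": 0,"ax": 0,"ay": 0,"az": 0},
  {"x": 0,"y": 0,"z": 0,"ax": 0,"ay": 0,"az": 0},
  {"x": 0,"y": 0,"z": 0,"ax": 0,"ay": 0,"az": 0},
  {"x": 0,"y": 0,"z": 0,"ax": 0,"ay": 0,"az": 0},
  {"x": 0,"y": 0,"z": 0.2,"ax": 0,"ay": 0,"az": 0},
  {"x": 0,"y": 0,"z": 0.45,"ax": 0,"ay": 0,"az": 0},
  {"x": 0,"y": 0,"z": 0.7,"ax": 0,"ay": 0,"az": 0},
  {"x": 0,"y": 0,"z": 0.9,"ax": 0,"ay": 0,"az": 0},
  {"x": 0,"y": 0,"z": 0.9,"ax": 0,"ay": 0,"az": 0},
], gripper=60)

```text
t: 17.87
tcp_pos: [0.4286, 0.0423, 0.3284]
ee_rot: [0.001, 0.699, 0.715, 0.004]
force: [1.4, 0.2, -0.0]
opening: 0.0526
gripper_force: 0.0
```

Request:
arm_command([
  {"x": -0.5,"y": 0,"z": 0.5,"ax": 0,"ay": 0,"az": 0},
  {"x": -0.8,"y": 0,"z": 0.8,"ax": 0,"ay": 0,"az": 0},
  {"x": -0.8,"y": 0,"z": 0.8,"ax": 0,"ay": 0,"az": 0},
  {"x": -0.8,"y": 0,"z": 0.8,"ax": 0,"ay": 0,"az": 0},
  {"x": -0.8,"y": 0,"z": 0.8,"ax": 0,"ay": 0,"az": 0},
  {"x": -0.8,"y": 0,"z": 0.8,"ax": 0,"ay": 0,"az": 0},
  {"x": -0.8,"y": 0,"z": 0.8,"ax": 0,"ay": 0,"az": 0},
])

```text
t: 18.45
tcp_pos: [0.3054, 0.0424, 0.4442]
ee_rot: [0.001, 0.699, 0.715, 0.001]
force: [-0.3, 0.3, -0.7]
opening: 0.0525
gripper_force: 0.0
```

```bash
python3 - <<'E'
from h import *
np.set_printoptions(precision=4,suppress=True)
print(readout.sense()['t'],readout.sense()['tcp_pos'])
S=snap('scene','e_s.png');T=snap('top','e_t.png');W=snap('wrist','e_w.png')
for n,c in (('scene',S),('wrist',W)):
  for k in ('tag_white','tag_yellow'):
    r=models.trace(k,n);print(n,k,[(round(q['p'],2),np.round(q['position'],1).tolist(),int(q['mask'].sum())) for q in r[:2]])
g=cv2.cvtColor(T['color'],cv2.COLOR_RGB2GRAY)
# predicted tag points if in line with markers (yaw .024)
for nm,y in (('white',.1247),('yellow',.0411)):
  x=.4382+.023*(.04-y)
  for n,c in (('scene',S),('top',T),('wrist',W)):
    print(nm,n,'hooks',[proj(c,(x,y+d,.162)).round(1).tolist() for d in (.02,-.02)],'tabtop',proj(c,(x-.011,y,.212)).round(1),'footcorners',[proj(c,(x-.011,y+d,.065)).round(1).tolist() for d in (.028,-.028)])
a=cv2.cvtColor(S['color'],cv2.COLOR_RGB2HSV).astype(int)
m=(a[...,0]>18)&(a[...,0]<33)&(a[...,1]>130);m[:170]=0;m[290:]=0;m[:,:190]=0;m[:,250:]=0
ys,xs=np.nonzero(m);print('yellow scene bbox',xs.min(),xs.max(),ys.min(),ys.max(),len(xs))
a=cv2.cvtColor(T['color'],cv2.COLOR_RGB2HSV).astype(int)
m=(a[...,0]>18)&(a[...,0]<33)&(a[...,1]>130);m[:250]=0;m[275:]=0;m[:,:220]=0;m[:,280:]=0
ys,xs=np.nonzero(m)
if len(xs): print('yellow top bbox',xs.min(),xs.max(),ys.min(),ys.max(),len(xs))
for r in (257,258,263): print(r,g[r,212:265].tolist())
E
```

```text
18.45 [0.3054 0.0424 0.4442]
scene tag_white [(0.75, [206.3, 198.9], 521), (0.63, [248.5, 186.3], 128)]
scene tag_yellow [(0.66, [221.9, 219.4], 543)]
wrist tag_white [(0.94, [368.8, 124.4], 1126), (0.21, [468.5, 61.7], 2411)]
wrist tag_yellow [(0.98, [361.0, 178.2], 882)]
white scene hooks [[204.3, 186.4], [211.7, 194.3]] tabtop [202.1 173.5] footcorners [[201.9, 218.5], [211.7, 230.2]]
white top hooks [[215.5, 258.6], [229.6, 258.6]] tabtop [220.1 263.1] footcorners [[217.4, 261.5], [235.7, 261.4]]
white wrist hooks [[375.9, 108.6], [372.6, 138.1]] tabtop [377.6 123.4] footcorners [[352.3, 106.1], [349.4, 140.0]]
yellow scene hooks [[220.8, 203.1], [228.9, 211.9]] tabtop [219.2 190.3] footcorners [[217.5, 235.9], [228.2, 248.8]]
yellow top hooks [[244.9, 257.8], [259.0, 257.8]] tabtop [250.9 262.3] footcorners [[244.7, 260.7], [262.9, 260.7]]
yellow wrist hooks [[370.5, 168.5], [367.6, 194.8]] tabtop [371.6 188.8] footcorners [[349.0, 155.9], [346.3, 186.6]]
yellow scene bbox 214 237 188 247 301
yellow top bbox 243 261 260 265 58
257 [172, 170, 152, 214, 180, 173, 169, 171, 176, 175, 175, 177, 191, 194, 187, 188, 190, 217, 191, 192, 194, 195, 197, 199, 201, 202, 204, 204, 204, 207, 208, 206, 197, 215, 178, 214, 215, 215, 214, 214, 218, 217, 216, 219, 218, 218, 188, 218, 176, 218, 219, 220, 221]
258 [219, 217, 173, 222, 190, 217, 217, 219, 219, 219, 218, 218, 218, 219, 219, 221, 221, 218, 187, 201, 219, 220, 220, 220, 222, 222, 223, 222, 223, 225, 226, 221, 203, 216, 192, 224, 225, 226, 229, 228, 227, 228, 228, 226, 227, 226, 189, 210, 148, 221, 224, 222, 223]
263 [111, 112, 156, 177, 201, 204, 215, 216, 217, 218, 232, 233, 234, 206, 101, 94, 115, 110, 114, 101, 106, 90, 106, 90, 89, 90, 89, 91, 87, 92, 90, 84, 83, 96, 206, 210, 209, 207, 206, 206, 207, 210, 208, 210, 148, 93, 113, 110, 115, 116, 114, 115, 117]
```

In the top view, yellow's hooks are at columns 245/259 against a predicted 244.9/259.0. White's are at 215/229 against 215.5/229.6, so both are in line within about 1–1.5 mm. I'll let them settle briefly, confirm stillness and hand in.

Request:
arm_command([
  {"x": 0,"y": 0,"z": 0,"ax": 0,"ay": 0,"az": 0},
  {"x": 0,"y": 0,"z": 0,"ax": 0,"ay": 0,"az": 0},
  {"x": 0,"y": 0,"z": 0,"ax": 0,"ay": 0,"az": 0},
  {"x": 0,"y": 0,"z": 0,"ax": 0,"ay": 0,"az": 0},
  {"x": 0,"y": 0,"z": 0,"ax": 0,"ay": 0,"az": 0},
  {"x": 0,"y": 0,"z": 0,"ax": 0,"ay": 0,"az": 0},
  {"x": 0,"y": 0,"z": 0,"ax": 0,"ay": 0,"az": 0},
  {"x": 0,"y": 0,"z": 0,"ax": 0,"ay": 0,"az": 0},
  {"x": 0,"y": 0,"z": 0,"ax": 0,"ay": 0,"az": 0},
  {"x": 0,"y": 0,"z": 0,"ax": 0,"ay": 0,"az": 0},
])

```text
t: 19.63
tcp_pos: [0.3063, 0.042, 0.4434]
ee_rot: [0.0, 0.699, 0.715, 0.0]
force: [0.1, 0.0, 0.2]
opening: 0.0529
gripper_force: 0.0
```

```bash
python3 - <<'E'
from h import *
a=[snap('scene')['color'].astype(int) for _ in range(6)]
print([np.abs(cv2.GaussianBlur((a[5]-x).astype(np.float32),(5,5),0))[165:255,190:245].max() for x in a[:5]])
print(ticket.hand_in())
E
```

```text
[np.float32(2.8085938), np.float32(3.0039062), np.float32(3.5234375), np.float32(3.8828125), np.float32(3.4023438)]
the job is handed in; nothing more can be done
None
```

The job is handed in at about 20 s: the white tag hangs at the blue marker and the yellow tag at the red marker, each within about 1.5 mm by the cameras and still, and the arm kept away from the casts and the wax jar.

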